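# Tare a beaker on the balance behind a closed draught shield

### The job

Tare the small glass beaker that stands near the front of the bench: stand it upright on the pan of the balance, then slide the glass roof door of the draught shield forward until it is fully home, held against the front seal by its catch; close it gently, neither slamming it nor pressing it hard into the seal. With the door shut, press the wide tare key all the way down and let it go. Leave the beaker standing on the pan in the closed chamber, and do not shift the petri dish or the timer.

Things in the scene. Friction and masses are not known exactly. Their poses are not given: they have to be found in the camera images.
- balance: White laboratory balance with a low glass draught shield, fixed (all in mm): 355 deep (x), 200 wide (y), 138 high. Origin on the bench, 172 behind its front edge, mid-width; +x to its rear, +y to the left seen from the robot. Key panel x -172 to -112; chamber x -94 to 54, roof opening from x -72, y -86 to 86, floor 50 high; rear housing to x 182. Front head bar (x -112 to -96) and side rails are 136 high.
- pan_top (a point): Middle of the top of the round steel weighing pan, 94 mm across, in the chamber: 56 mm above the bench, at x = -28 mm, y = 0 of the balance. The closed roof door's underside is 69 mm above it. Axes as the balance's.
- roof_door (a joint): Travel of the sliding glass roof door in m along the balance's +x, 0.12 = fully open (to the rear); it starts 0.105 to 0.12 open. Home is anywhere from -0.007 to 0.015, as the strike is set. Open by q, its front edge is at x = -88 mm + q of the balance; the chamber is open ahead of it. 0.35 kg, 180 mm wide, glass top 132 mm above the bench. It stays where left; drag 1 to 2 N.
- door_handle (a point): Top middle of the door's upright metal grip bar, 160 mm above the bench, at x = -70 mm + q, y = 0 of the balance. Bar 12 mm thick (balance's x) and 64 mm wide (y), standing 25 mm over a low foot (20 by 72 mm, 135 mm above the bench). Push it on its rear face towards the front, or pinch it across its thickness. Axes as the balance's.
- tare_key (a joint): Travel of the sprung tare key in m: 0 = up, 0.004 = all the way down. About 2 N to start it, 5 N at the bottom, a hard stop there. It moves square to the panel, which slopes 10 degrees down to the front.
- tare_key_top (a point): Middle of the top of the tare key: grey, 20 mm (x) by 36 mm (y), the widest key, right of the display, about 6 mm proud of the panel and 65 mm above the bench, 42 mm ahead of the head bar. The two small keys behind it do not move.
- beaker: Small clear glass beaker, about 50 g, 44 mm across and 58 mm tall, straight-sided, open at the top; origin: centre of its underside. It stands upright on the bench to the right of the balance, in front of the keyboard (another one at the back is fixed), and can be gripped across its outside.
- petri_dish: Closed round petri dish, 59 mm across, 15 mm high, lying near the front edge of the bench, to the right of the beaker; origin: centre of its underside. Not to be moved.
- bench_timer: Flat bench timer, 62 by 66 by 18 mm, lying on the bench in front of the keyboard, to the right of the beaker; origin: centre of its underside. Not to be moved.
- head_bar (a point): Top middle of the metal head bar over the chamber's front pane, 136 mm above the bench, 16 mm thick (x). Behind it sits the strike with the rubber seal (126 to 133 mm high) that the door's front edge meets 5 mm before home; the strike is adjusted along x over 22 mm, so where home is has to be felt. Strike and seal are not to take more than 22 N.
- catch_side (a point): Top of the left rail by the front, 136 mm above the bench. Beside it is the strike's roller catch (dark housing, 138 mm). 8 mm before home the door's nib meets the sprung roller: some 6 to 8 N gets it past; then less push is needed until the seal bottoms out hard, just past home. Up to some 14 N of push is safe. At home the catch holds the door on the seal with 5 to 7 N; let go 2 mm before, it does not.
There are look-alikes about, which are no part of the job. Several things look just like the beaker: the one meant starts farthest to the robot's right.

How it is judged:
By the outcome, as a careful person would: the job done as asked, in the order asked, and still so for the second after the job is handed in, with the robot touching nothing.
It also fails if it takes over 72 s, if anything falls off the work surface, if the arm or the gripper's body presses on something with over 40 N, if the wrist force passes 120 N, or if a joint passes its speed limit or range.

### The arm

A 6-joint arm with a two-finger parallel gripper is mounted at the origin on a cart in front of the work surface, level with it; the furniture and walls round the work are solid. World frame = base frame: x ahead of the robot, y to its left, z up, the work surface at z = 0. Lengths are in m, angles in rad, forces in N, time in s.
With the tool pointing down it reaches from about 0.375 to 0.9 m from the base axis. Payload 3.1 kg.
Tool frame: the origin (TCP) lies midway between the tips of the shut fingers; the grasp point (between the pads) lies 19 mm behind it; z points along the fingers, x is the direction in which the jaws open and shut, and the axes are right-handed (so a half turn about z gives the same grasp; the last joint's range is limited). The gripper opens to 85 mm and grips with 20 to 120 N. Pads are 22 mm wide; open, the fingers measure 114 mm over their backs; the gripper's body (76 mm by 85 mm) begins 54 mm behind the grasp point. The pads swing forward as they close: fully open they stand 13 mm farther back than shut.
Start: joints at [1.145, 0.527, 1.433, -0, 1.181, -0.178], TCP at [0.153, 0.606, 0.231] pointing down, gripper open.
Joint ranges: [-3.08, 3.08], [-0.75, 2.2], [0.22, 2.44], [-1.43, 4.57], [0, 2.65], [-2.85, 2.85]. Speed limits (rad/s): [2.79, 2.79, 3.14, 3.14, 3.14, 3.14].

### API

Orientations are given as a rotation vector (axis times angle).
In Python, from rig import arm gives the robot as it stands.
- The arm moves only by the tool step_arm, never from a script. Its arguments are lists of equal length, an entry for each row: "angular": the turn, a rotation vector about the tool's x, y, z in degrees, a list of three; "xyz": the shift along the tool's x, y, z in mm, a list of three; "claw": the closure, from 0 (fully open) to 1 (shut). A call has 1 to 12 rows; each row shifts and turns the pose as measured when the row begins, along the tool's axes as they then stand; what a row does not reach is not made up. A row lasts 1/10 s, in which the tool goes at most 50 mm and 8.59 degrees, less where a joint would pass 70% of its speed; a pose out of reach is approached as far as the arm can. A call with a gripper value outside its range is refused whole. The fingers move at their own pace and stop on an object; "newtons" is the grip in N (left out, the last holds). Time passes only in rows, so rows that do not move let the fingers close. It gives the time, the measured TCP pose, the force and the opening at its end, in the units of the state.
- arm.get_obs(): the state, without advancing time (a new reading comes with each control period).
- arm.grab_frame(name): name is "scene" or "top" or "wrist"; returns (picture, depth): 384x512x3 uint8, red, green, blue; 384x512 float32, m along the optical axis (not along the pixel's ray), 0 where there is no reading.
- arm.camera_model(name): a dict with "mtx" (3x3 intrinsics, pixels), "rvec" (rotation vector, rad) and "tvec" (3), from world to camera coordinates, as OpenCV has them. Camera axes: x right, y down, z forward; pixel columns grow to the right and rows downward; lengths in m; the calibration is good to about 2 mm. The wrist camera is an equidistant fisheye: a pixel r from the principal point sees the ray r / f radians off the axis. A picture is of the moment at which its call begins: read the wrist's pose just before it. camera_model takes no time and is no camera call; for the wrist camera it gives the pose at the moment of the call.
- arm.finish_job(): hands the job in, once; it reports no verdict.
The state is a dict: "time_s": time; "q": joint angles; "qvel": joint speeds; "joint_torque": joint torques, N m; "tcp_pos": TCP position; "ee_rot": TCP orientation; "contact_force": force on the tool from outside, world axes, zero at the start; "wrist_torque": the same for the moment, N m; "gripper_width": finger opening in m.
Only numpy, scipy, OpenCV 4.12 (cv2) and the standard library are available. Lean on these libraries where they do the work, as an engineer would, in place of code of your own. Each camera call takes 0.05 s, during which the arm holds its last target.

## Working session

There is one attempt and no reset: what is moved stays moved. The work goes in short steps, Python scripts to look and compute and a tool call to move; the robot and the scene stay as the last step left them, time stands still between calls to the robot, and variables do not carry over. Pictures are saved under pics/ and viewed, and the job is handed in when it is done.

Besides the shell and the picture viewer there is one more tool, called after "Emit:" as name(argument=value, ...), one argument or row to a line, values as JSON. step_arm: Moves the arm, as the interface text tells. Its arguments: {"type":"object","properties":{"angular":{"type":"array"},"xyz":{"type":"array"},"claw":{"type":"array"},"newtons":{"type":"number"}},"required":["angular","xyz","claw"]}

```bash
ls; mkdir -p pics; python3 - <<'E'
from rig import arm
import cv2,numpy as np
print(arm.get_obs())
for n in("scene","top"):
    p,d=arm.grab_frame(n); cv2.imwrite(f"pics/{n}0.png",p[:,:,::-1]); np.save(f"pics/{n}0.npy",d)
    print(n,arm.camera_model(n))
E
```

```text
pics
{'time_s': 0.0, 'q': array([ 1.14448184e+00,  5.28463385e-01,  1.43389656e+00, -7.09569683e-07,
        1.18139604e+00, -1.78519103e-01]), 'qvel': array([-8.10261712e-04, -1.60452701e-03,  1.97165689e-03,  5.60885103e-06,
        7.76180525e-04,  1.07695056e-04]), 'joint_torque': array([-6.45974887e-04, -4.42356563e+01, -1.78021091e+01, -3.84849081e-04,
        8.59340216e-03,  9.22203157e-06]), 'tcp_pos': array([0.15297615, 0.60525536, 0.23033715]), 'ee_rot': array([ 2.47814621,  1.92926706, -0.00300801]), 'contact_force': array([-0.92749035,  0.40910572, -0.38324322]), 'wrist_torque': array([-0.0146256 ,  0.02051984, -0.01036769]), 'gripper_width': 0.08531191712213643}
scene {'mtx': array([[358.42546883,   0.        , 252.52681071],
       [  0.        , 358.42546883, 187.03117726],
       [  0.        ,   0.        ,   1.        ]]), 'rvec': array([ 2.16861246, -1.10801197,  0.44386575]), 'tvec': array([-0.32747564,  0.34242736,  0.85187523])}
top {'mtx': array([[485.1646205 ,   0.        , 248.80850258],
       [  0.        , 485.1646205 , 181.85931517],
       [  0.        ,   0.        ,   1.        ]]), 'rvec': array([ 2.13981881, -2.12415484,  0.19689491]), 'tvec': array([-0.07816394,  0.48866198,  1.41158638])}
```

View pics/scene0.png

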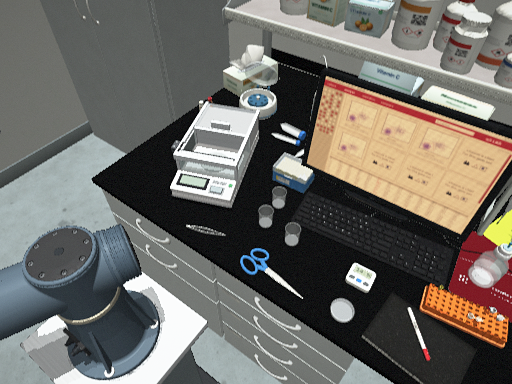

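View pics/top0.png

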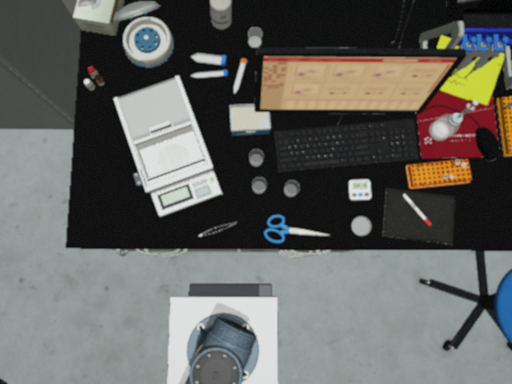

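Beaker candidates in the top view are (256,157), (260,185), (291,188) and the fixed one at (255,37). The one farthest right is (291,188). I'll measure it and check a crop.

```bash
cat > h.py <<'E'
import cv2,numpy as np
from rig import arm
from scipy.spatial.transform import Rotation as R
def px2z(cam,u,v,z):
    m=arm.camera_model(cam);K=m['mtx'];Rm=cv2.Rodrigues(m['rvec'])[0];t=m['tvec'].ravel()
    c=-Rm.T@t; r=Rm.T@np.linalg.solve(K,[u,v,1]); return c+r*(z-c[2])/r[2]
def proj(cam,p):
    m=arm.camera_model(cam); return cv2.projectPoints(np.float64(p).reshape(-1,1,3),m['rvec'],m['tvec'],m['mtx'],None)[0].reshape(-1,2)
def crop(f,x0,y0,w,h,s,o):
    im=cv2.imread(f)[y0:y0+h,x0:x0+w]; cv2.imwrite(o,cv2.resize(im,None,fx=s,fy=s,interpolation=cv2.INTER_CUBIC))
E
python3 - <<'E'
from h import *
crop('pics/top0.png',105,70,130,150,4,'pics/c1.png')
crop('pics/top0.png',235,130,150,112,5,'pics/c2.png')
crop('pics/scene0.png',160,90,160,170,3.5,'pics/c3.png')
for uv in [(256,157),(260,185),(291,188),(222,350)]: print(uv,px2z('top',*uv,0.03))
E
```

```text
(256, 157) [ 0.56903596 -0.09612857  0.03      ]
(260, 185) [ 0.48229127 -0.10858228  0.03      ]
(291, 188) [ 0.47383713 -0.20234808  0.03      ]
(222, 350) [ 0.00422402 -0.00149382  0.03      ]
```

View pics/c1.png

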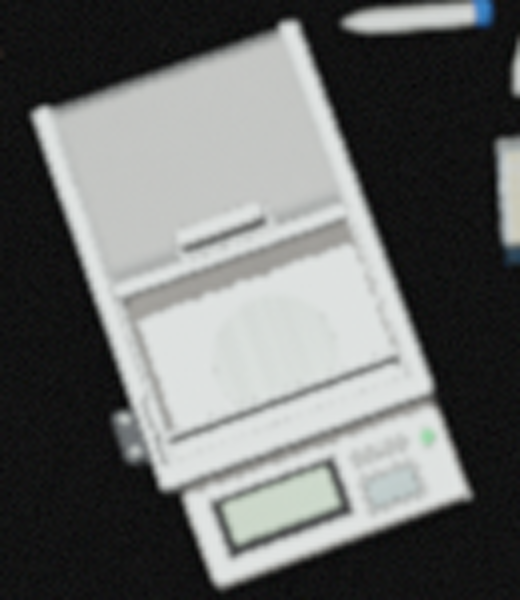

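View pics/c2.png

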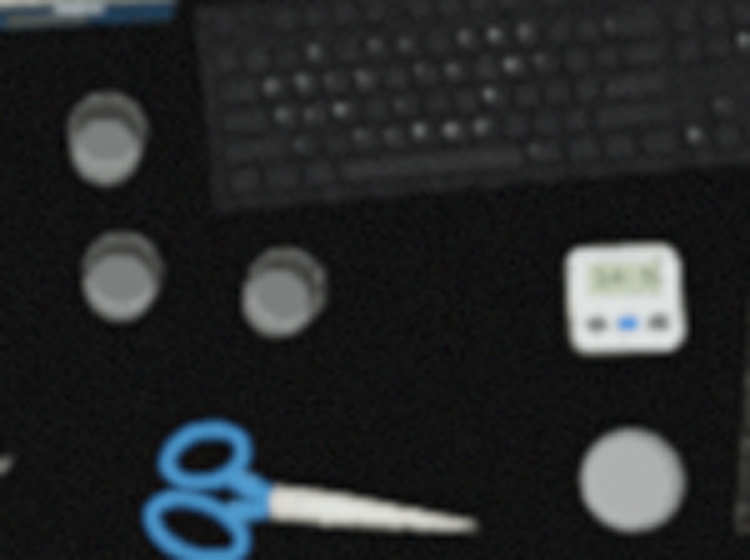

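View pics/c3.png

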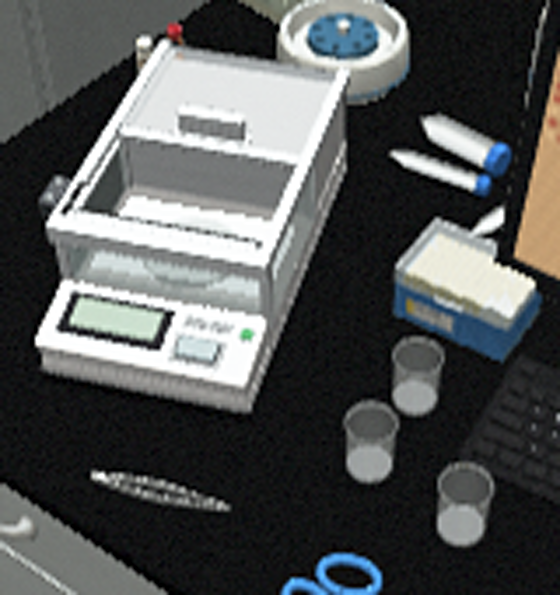

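```bash
cat >> h.py <<'E'
E
python3 - <<'E'
from h import *
from scipy.optimize import least_squares
print(px2z('top',290.6,189.4,0.0),px2z('top',292.4,186.8,0.058))
c=lambda u,v:(u/4+105,v/4+70)
obs=[(c(165,490),(-.112,.1,.136)),(c(437,392),(-.112,-.1,.136)),(c(33,112),(.182,.1,.137)),(c(298,20),(.182,-.1,.137)),(c(222,588),(-.172,.1,.055)),(c(472,497),(-.172,-.1,.055)),(c(276,340),(-.028,0,.056)),(c(393,488),(-.154,-.06,.065))]
px=np.array([o[0] for o in obs]);P=np.array([o[1] for o in obs])
def tf(p,P):
    c,s=np.cos(p[2]),np.sin(p[2]); return np.c_[p[0]+c*P[:,0]-s*P[:,1],p[1]+s*P[:,0]+c*P[:,1],P[:,2]]
r=least_squares(lambda p:(proj('top',tf(p,P))-px)[:7].ravel(),[.65,.13,.3],loss='soft_l1')
print(r.x); print((proj('top',tf(r.x,P))-px).round(2))
print('pan',tf(r.x,P)[6],'key guess',tf(r.x,P)[7])
print('key px',px2z('top',*px[7],.065)); k=px2z('top',*px[7],.065)[:2]-r.x[:2];cc,s=np.cos(r.x[2]),np.sin(r.x[2]);print('key bal',cc*k[0]+s*k[1],-s*k[0]+cc*k[1])
h=px2z('top',*c(222,228),.16)[:2]-r.x[:2];print('handle bal',cc*h[0]+s*h[1],-s*h[0]+cc*h[1])
im=cv2.imread('pics/scene0.png')
x=r.x.copy()
for p in proj('scene',tf(x,P)): cv2.circle(im,tuple(int(round(v)) for v in p),1,(0,0,255),-1)
cv2.imwrite('pics/s1.png',im);crop('pics/s1.png',160,90,160,170,3.5,'pics/c4.png')
E
```

```text
[ 0.47444914 -0.20392141  0.        ] [ 0.4728124  -0.20387873  0.058     ]
[0.58036797 0.15807854 0.37001041]
[[ 0.43  0.16]
 [-0.22 -0.18]
 [ 0.64  0.48]
 [-0.16  0.39]
 [-1.74 -1.19]
 [-0.29 -2.29]
 [ 0.69  4.17]
 [ 4.43 -1.46]]
pan [0.55426291 0.14795304 0.056     ] key guess [0.45848765 0.04644886 0.065     ]
key px [0.45402441 0.05938566 0.065     ]
key bal -0.1534829059238954 -0.04632469647900072
handle bal 0.045905313621830965 0.0006339256617714818
```

View pics/c4.png

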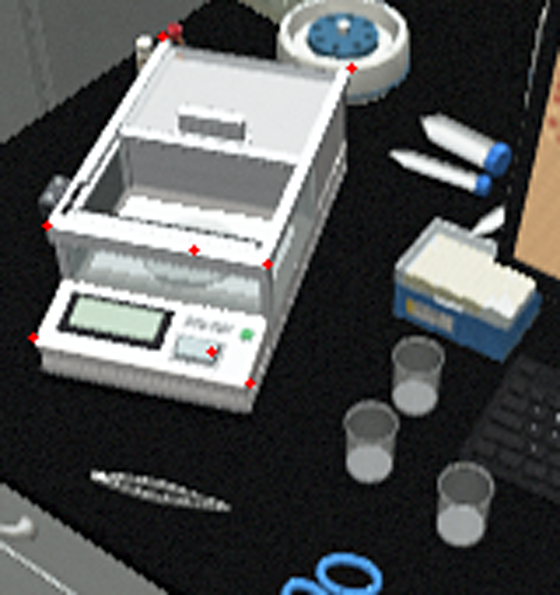

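```bash
cat >> h.py <<'E'
def down(ang): # tool z down, jaw axis at ang (rad) in world
    c,s=np.cos(ang),np.sin(ang); return R.from_matrix(np.array([[c,s,0],[s,-c,0],[0,0,-1]]))
def goto(pos,ang,step=45):
    o=arm.get_obs();p=o['tcp_pos'];Q=R.from_rotvec(o['ee_rot'])
    best=min((down(ang),down(ang+np.pi)),key=lambda G:(Q.inv()*G).magnitude())
    d=Q.inv().apply(np.array(pos)-p)*1000; rv=(Q.inv()*best).as_rotvec(degrees=True)
    x=Q.as_matrix()[:,0]
    print('t',round(o['time_s'],2),'tcp',(p*1000).round(1),'jaw',round(np.degrees(np.arctan2(x[1],x[0])),1),'w',round(o['gripper_width']*1000,1),'F',o['contact_force'].round(1))
    print('tool shift mm',d.round(1),'|',np.linalg.norm(d).round(1),'turn deg',rv.round(2))
    return d,rv
def st():
    o=arm.get_obs();print(round(o['time_s'],2),(o['tcp_pos']*1000).round(1),o['contact_force'].round(1),round(o['gripper_width']*1000,1))
E
python3 - <<'E'
from h import *
goto([.40,.35,.25],1.323)
for G in (1.941,1.941-np.pi):
    Q=R.from_rotvec(arm.get_obs()['ee_rot']); print((Q.inv()*down(G)).as_rotvec(degrees=True))
E
```

```text
t 0.1 tcp [153.  605.3 230.4] jaw 75.8 w 85.4 F [ 0.  -0.4  0.5]
tool shift mm [-187.   302.1  -19.3] | 355.8 turn deg [-0.02  0.11  0.  ]
[ -0.05524082   0.10443095 -35.40728168]
[1.36132078e-01 7.20097605e-02 1.44592643e+02]
```

Emit:
step_arm(
  angular=[
    [0,0,0],
    [0,0,0],
    [0,0,0],
    [0,0,0],
    [0,0,0],
    [0,0,0],
    [0,0,0],
    [0,0,0],
  ],
  xyz=[
    [-20,32,-5],
    [-24,38,-5],
    [-24,38,-5],
    [-24,38,-5],
    [-24,38,0],
    [-24,38,0],
    [-24,38,0],
    [-24,38,0],
  ],
  claw=[0,0,0,0,0,0,0,0],
)

```text
time_s: 0.9
tcp_pos: [0.3992, 0.3452, 0.2475]
ee_rot: [2.467, 1.945, -0.009]
contact_force: [0.8, 0.6, -0.3]
gripper_width: 0.0851
```

```bash
python3 - <<'E'
from h import *
goto([.46,-.19,.25],1.941); print(arm.get_obs()['q'].round(2))
E
```

```text
t 0.9 tcp [399.2 345.2 247.5] jaw 76.5 w 85.1 F [ 0.8  0.6 -0.3]
tool shift mm [-506.3  183.9   -0.8] | 538.6 turn deg [ -0.28   0.21 -34.69]
[ 0.5   0.38  1.65 -0.    1.12 -0.83]
```

Emit:
step_arm(
  angular=[
    [0,0,-3],
    [0,0,-3],
    [0,0,-3],
    [0,0,-3],
    [0,0,-3],
    [0,0,-3],
    [0,0,-3],
    [0,0,-3],
    [0,0,-3],
    [0,0,-3],
    [0,0,-3],
    [0,0,-2],
  ],
  xyz=[
    [-43,14,0],
    [-43,14,0],
    [-43,14,0],
    [-44,7,0],
    [-44,7,0],
    [-44,7,0],
    [-45,0,0],
    [-45,0,0],
    [-45,0,0],
    [-44,-7,0],
    [-44,-7,0],
    [-44,-7,0],
  ],
  claw=[0,0,0,0,0,0,0,0,0,0,0,0],
)

```text
time_s: 2.1
tcp_pos: [0.4774, -0.2075, 0.2464]
ee_rot: [-1.735, -2.615, 0.005]
contact_force: [1.0, -0.1, -0.4]
gripper_width: 0.0856
```

```bash
python3 - <<'E'
from h import *
goto([.4735,-.204,.16],1.941); print(arm.get_obs()['q'].round(2))
m=arm.camera_model('wrist');p,d=arm.grab_frame('wrist');cv2.imwrite('pics/w1.png',cv2.resize(p[:,:,::-1],None,fx=1.5,fy=1.5));print(m)
p,d=arm.grab_frame('top');cv2.imwrite('pics/t1.png',p[:,:,::-1]);crop('pics/t1.png',235,130,150,112,5,'pics/c5.png')
E
```

```text
t 2.1 tcp [ 477.4 -207.5  246.4] jaw 112.9 w 85.6 F [ 1.  -0.1 -0.4]
tool shift mm [ 4.6 -1.8 86.4] | 86.5 turn deg [-0.25 -0.07  1.65]
[-0.62  0.37  1.67 -0.    1.1  -2.59]
{'mtx': array([[297.31863964,   0.        , 256.74923371],
       [  0.        , 297.31863964, 189.72442759],
       [  0.        ,   0.        ,   1.        ]]), 'rvec': array([-1.62471607, -2.44823688, -0.40144016]), 'tvec': array([ 0.37638863, -0.3855876 ,  0.28331743])}
```

View pics/w1.png

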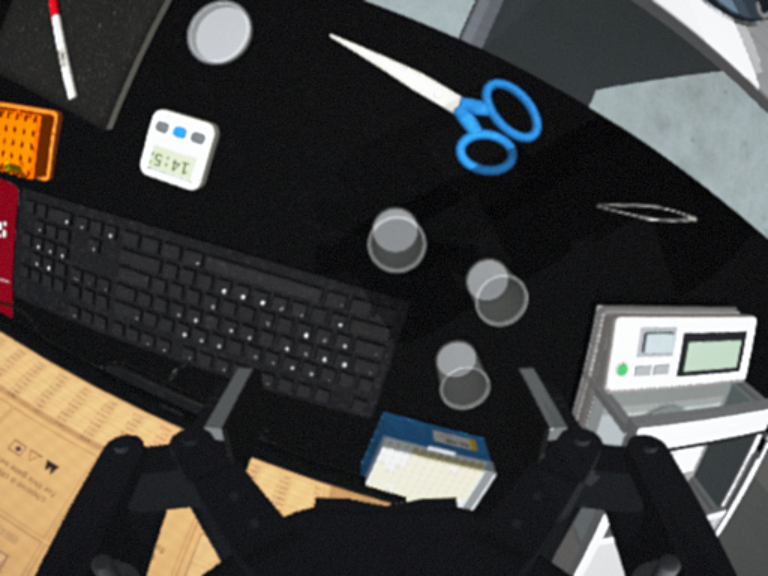

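View pics/c5.png

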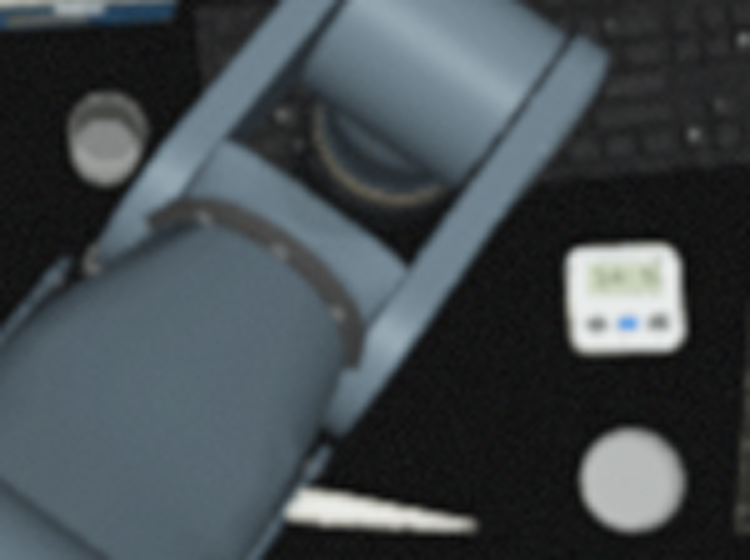

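```bash
cat >> h.py <<'E'
def fish(m,u,v,z):
    K=m['mtx'];Rm=cv2.Rodrigues(m['rvec'])[0];t=np.ravel(m['tvec']);c=-Rm.T@t
    a=np.array([u-K[0,2],v-K[1,2]])/K[0,0];th=np.linalg.norm(a);d=np.r_[a/th*np.sin(th),np.cos(th)]
    r=Rm.T@d;return c+r*(z-c[2])/r[2]
def fproj(m,P):
    P=np.atleast_2d(P);Rm=cv2.Rodrigues(m['rvec'])[0];q=P@Rm.T+np.ravel(m['tvec']);r=np.hypot(q[:,0],q[:,1]);th=np.arctan2(r,q[:,2])
    return q[:,:2]/r[:,None]*th[:,None]*m['mtx'][0,0]+m['mtx'][:2,2]
E
python3 - <<'E'
from h import *
m=arm.camera_model('wrist')
print(fish(m,397/1.5,243/1.5,.058),fish(m,395.5/1.5,231/1.5,.0))
P=lambda z:np.array([[.4735+.022*np.cos(a),-.204+.022*np.sin(a),z] for a in np.linspace(0,6.28,40)])
im=cv2.imread('pics/w1.png')
for z,c in((.058,(0,0,255)),(0,(0,255,0))):
    for p in fproj(m,P(z)): cv2.circle(im,tuple(int(round(v*1.5)) for v in p),1,c,-1)
cv2.imwrite('pics/w1b.png',cv2.resize(im[180:300,330:560],None,fx=3,fy=3))
E
```

```text
[ 0.47147213 -0.20637705  0.058     ] [ 0.47393025 -0.20535992  0.        ]
```

View pics/w1b.png

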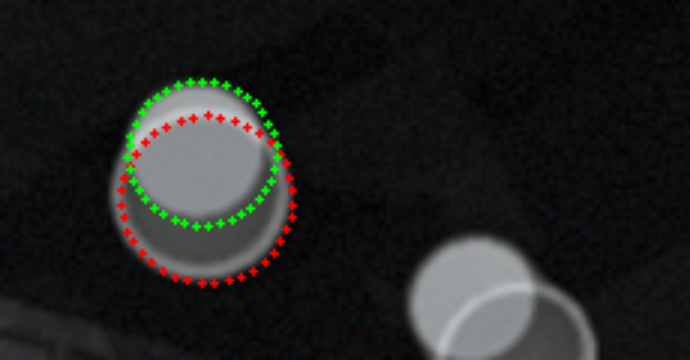

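```bash
python3 - <<'E'
from h import *
goto([.473,-.2055,.021],1.941)
E
```

```text
t 2.2 tcp [ 479.6 -211.9  246.6] jaw 112.5 w 84.9 F [-0.2  0.9  0.4]
tool shift mm [  9.5  -3.  225.6] | 225.8 turn deg [-0.16  0.26  1.28]
```

Emit:
step_arm(
  angular=[
    [0,0,1.3],
    [0,0,0],
    [0,0,0],
    [0,0,0],
    [0,0,0],
    [0,0,0],
  ],
  xyz=[
    [9,-3,20],
    [0,0,35],
    [0,0,35],
    [0,0,30],
    [0,0,15],
    [0,0,0],
  ],
  claw=[0.2,0.2,0.2,0.2,0.2,0.2],
)

```text
time_s: 2.8
tcp_pos: [0.4725, -0.2038, 0.1072]
ee_rot: [1.782, 2.586, -0.005]
contact_force: [-0.1, 0.3, 0.9]
gripper_width: 0.0682
```

```bash
python3 - <<'E'
from h import *
goto([.473,-.2055,.021],1.941)
m=arm.camera_model('wrist');p,d=arm.grab_frame('wrist');cv2.imwrite('pics/w2.png',cv2.resize(p[:,:,::-1],None,fx=1.5,fy=1.5))
E
```

```text
t 2.8 tcp [ 472.5 -203.8  107.2] jaw 110.9 w 68.2 F [-0.1  0.3  0.9]
tool shift mm [-1.6  0.  86.2] | 86.2 turn deg [-0.13  0.15 -0.35]
```

View pics/w2.png

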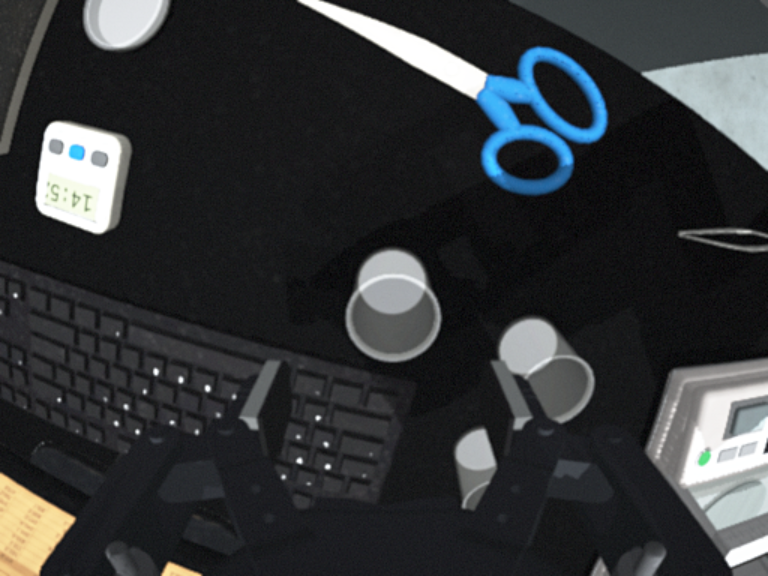

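```bash
python3 - <<'E'
from h import *
m=arm.camera_model('wrist');print(fish(m,393.5/1.5,318/1.5,.058),fish(m,392.5/1.5,282/1.5,.001))
goto([.473,-.2055,.021],1.941)
E
```

```text
[ 0.46992413 -0.20133202  0.058     ] [ 0.4707977  -0.20069257  0.001     ]
t 2.85 tcp [ 472.9 -204.   108.1] jaw 110.9 w 68.4 F [-0.2  1.  -0.1]
tool shift mm [-1.1 -0.3 87.1] | 87.1 turn deg [-0.09  0.22 -0.34]
```

Emit:
step_arm(
  angular=[
    [0,0,0],
    [0,0,0],
    [0,0,0],
    [0,0,0],
    [0,0,0],
  ],
  xyz=[
    [2,-1,22],
    [0,0,26],
    [0,0,22],
    [0,0,16],
    [0,0,0],
  ],
  claw=[0.2,0.2,0.2,0.2,0.2],
)

```text
time_s: 3.35
tcp_pos: [0.4765, -0.2041, 0.0259]
ee_rot: [1.772, 2.576, -0.005]
contact_force: [0.4, 0.2, -0.4]
gripper_width: 0.0686
```

```bash
python3 - <<'E'
from h import *
goto([.473,-.2055,.021],1.941)
m=arm.camera_model('wrist');p,d=arm.grab_frame('wrist');cv2.imwrite('pics/w3.png',cv2.resize(p[:,:,::-1],None,fx=1.5,fy=1.5))
E
```

```text
t 3.35 tcp [ 476.5 -204.1   25.9] jaw 111.0 w 68.6 F [ 0.4  0.2 -0.4]
tool shift mm [-0.  -3.8  4.9] | 6.2 turn deg [ 0.35  0.84 -0.26]
```

View pics/w3.png

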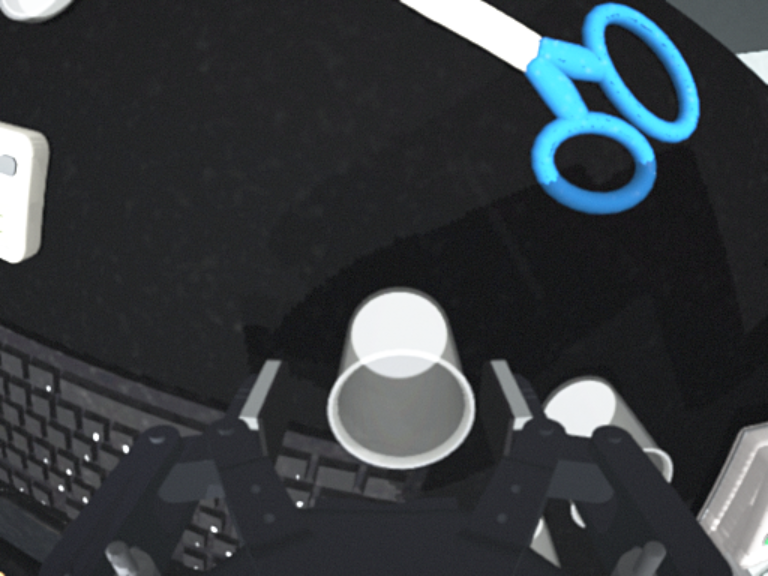

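```bash
python3 - <<'E'
from h import *
m=arm.camera_model('wrist');a=fish(m,401/1.5,408/1.5,.058);b=fish(m,399/1.5,333/1.5,.001);print(a,b)
goto([*((a+b)[:2]/2),.021],1.941)
E
```

```text
[ 0.46886103 -0.20226172  0.058     ] [ 0.47048962 -0.20146188  0.001     ]
t 3.4 tcp [ 477.1 -204.4   26.8] jaw 111.0 w 68.3 F [-0.2 -0.9  0.6]
tool shift mm [ 5.1 -6.   5.7] | 9.7 turn deg [ 0.41  0.93 -0.25]
```

Emit:
step_arm(
  angular=[
    [0.4,0.9,0],
    [0,0,0],
    [0,0,0],
  ],
  xyz=[
    [4.5,-5.5,4],
    [0,0,0],
    [0,0,0],
  ],
  claw=[0.2,0.2,0.2],
)

```text
time_s: 3.7
tcp_pos: [0.4718, -0.203, 0.0259]
ee_rot: [1.777, 2.585, 0.0]
contact_force: [0.0, -0.1, 0.0]
gripper_width: 0.0683
```

```bash
python3 - <<'E'
from h import *
goto([.4697,-.2019,.021],1.941)
m=arm.camera_model('wrist');p,d=arm.grab_frame('wrist');cv2.imwrite('pics/w4.png',cv2.resize(p[:,:,::-1],None,fx=1.5,fy=1.5))
E
```

```text
t 3.7 tcp [ 471.8 -203.    25.9] jaw 111.0 w 68.3 F [ 0.  -0.1  0. ]
tool shift mm [ 1.8 -1.6  4.9] | 5.5 turn deg [ 0.18  0.24 -0.22]
```

View pics/w4.png

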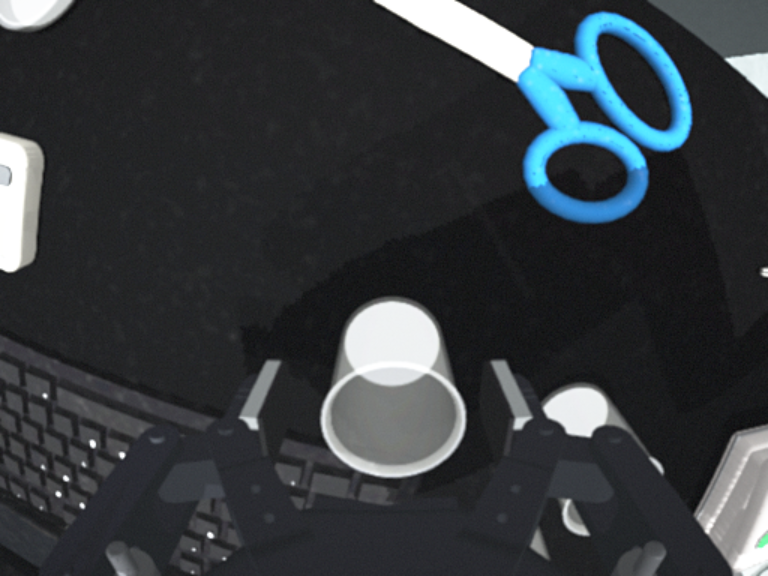

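Emit:
step_arm(
  angular=[
    [0,0,0],
    [0,0,0],
    [0,0,0],
    [0,0,0],
    [0,0,0],
    [0,0,0],
    [0,0,0],
    [0,0,0],
  ],
  xyz=[
    [2,-2,5],
    [0,0,2],
    [0,0,0],
    [0,0,0],
    [0,0,0],
    [0,0,0],
    [0,0,0],
    [0,0,0],
  ],
  claw=[0.2,0.2,0.35,0.6,0.8,0.8,0.8,0.8],
  newtons=20,
)

```text
time_s: 4.55
tcp_pos: [0.4693, -0.2018, 0.0194]
ee_rot: [1.776, 2.584, 0.0]
contact_force: [-0.3, 0.8, 1.5]
gripper_width: 0.0432
```

```bash
python3 - <<'E'
from h import *
goto([.4697,-.2019,.021],1.941)
p,d=arm.grab_frame('wrist');cv2.imwrite('pics/w5.png',cv2.resize(p[:,:,::-1],None,fx=1.5,fy=1.5))
E
```

```text
t 4.55 tcp [ 469.3 -201.8   19.4] jaw 111.0 w 43.2 F [-0.3  0.8  1.5]
tool shift mm [-0.2  0.4 -1.6] | 1.7 turn deg [ 0.21  0.29 -0.23]
```

View pics/w5.png

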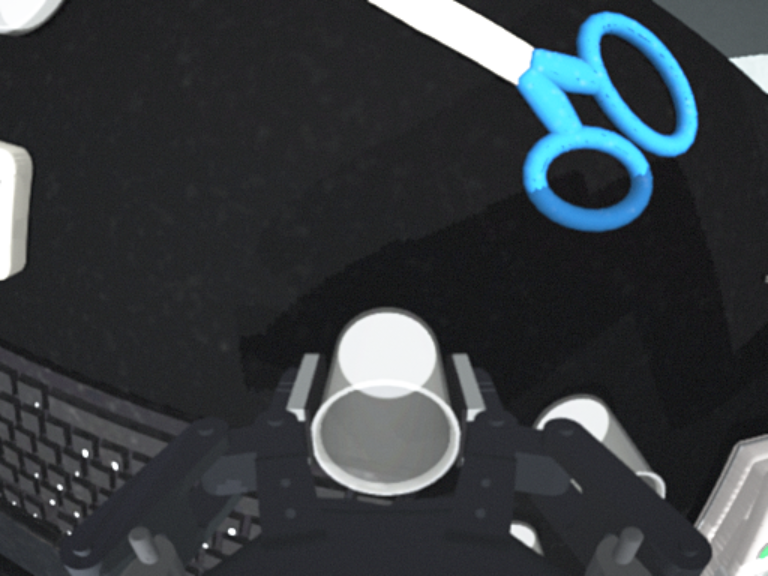

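Emit:
step_arm(
  angular=[
    [0,0,0],
    [0,0,0],
    [0,0,0],
    [0,0,0],
    [0,0,0],
    [0,0,0],
    [0,0,0],
    [0,0,0],
  ],
  xyz=[
    [0,0,-10],
    [0,0,-25],
    [0,0,-35],
    [0,0,-40],
    [0,0,-40],
    [0,0,-35],
    [0,0,-20],
    [0,0,0],
  ],
  claw=[0.8,0.8,0.8,0.8,0.8,0.8,0.8,0.8],
  newtons=20,
)

```text
time_s: 5.4
tcp_pos: [0.4674, -0.2008, 0.2348]
ee_rot: [1.777, 2.584, 0.0]
contact_force: [0.9, 0.2, -0.8]
gripper_width: 0.043
```

Emit:
step_arm(
  angular=[
    [0,0,0],
    [0,0,0],
    [0,0,0],
    [0,0,0],
    [0,0,0],
    [0,0,0],
    [0,0,0],
    [0,0,0],
    [0,0,0],
  ],
  xyz=[
    [15,10,-3],
    [28,20,-3],
    [33,23,0],
    [33,23,0],
    [33,23,0],
    [33,23,0],
    [33,23,0],
    [28,20,0],
    [15,10,0],
  ],
  claw=[0.8,0.8,0.8,0.8,0.8,0.8,0.8,0.8,0.8],
  newtons=20,
)

```text
time_s: 6.3
tcp_pos: [0.5378, 0.1045, 0.2307]
ee_rot: [-1.788, -2.575, 0.012]
contact_force: [0.0, 0.5, -0.8]
gripper_width: 0.043
```

```bash
python3 - <<'E'
from h import *
goto([.5543,.148,.076],1.941)
import pickle
m=arm.camera_model('wrist');p,d=arm.grab_frame('wrist');pickle.dump(m,open('pics/w6.pkl','wb'));cv2.imwrite('pics/w6.png',cv2.resize(p[:,:,::-1],None,fx=1.5,fy=1.5))
E
```

```text
t 6.3 tcp [537.8 104.5 230.7] jaw 110.5 w 43.0 F [ 0.   0.5 -0.8]
tool shift mm [ 34.7  32.2 154.4] | 161.5 turn deg [-0.58 -0.1  -0.75]
```

View pics/w6.png

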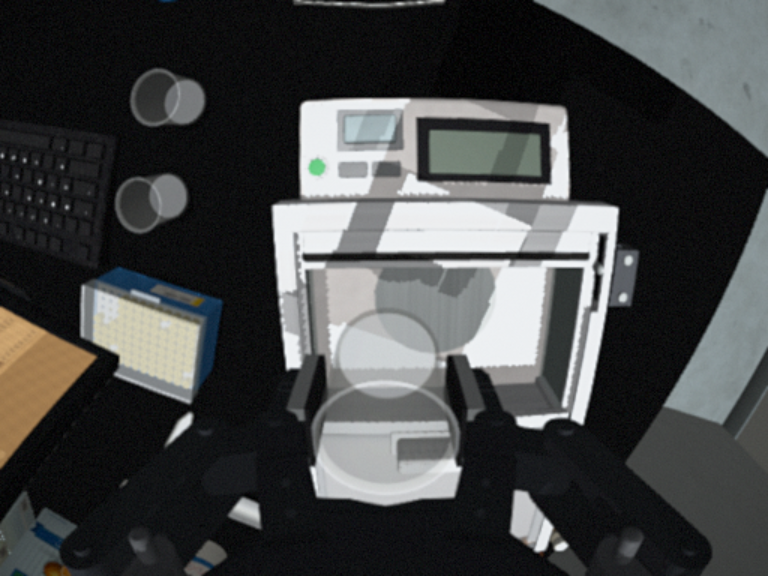

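```bash
python3 - <<'E'
from h import *
import pickle
m=pickle.load(open('pics/w6.pkl','rb'))
a,b=fish(m,617/1.5,207/1.5,.136),fish(m,274/1.5,207/1.5,.136);print(a,b,np.linalg.norm(a-b))
v=(a-b)[:2];yaw=np.arctan2(-v[0],v[1]);mid=(a+b)[:2]/2;c,s=np.cos(yaw),np.sin(yaw);o=mid+.112*np.array([c,s]);print('origin',o,'yaw',yaw)
print('pan',o-.028*np.array([c,s]))
k=fish(m,370/1.5,129/1.5,.065);print('key',k,'exp x',[c*(k[0]-o[0])+s*(k[1]-o[1]),-s*(k[0]-o[0])+c*(k[1]-o[1])])
pc=fish(m,436/1.5,304/1.5,.056);print('pan centre seen',pc)
im=cv2.imread('pics/w6.png')
for (ox,oy,yw),col in (((*o,yaw),(0,0,255)),((.58037,.15808,.37),(0,200,0))):
    c,s=np.cos(yw),np.sin(yw)
    T=lambda x,y,z:[ox+c*x-s*y,oy+s*x+c*y,z]
    P=[T(-.028+.047*np.cos(t),.047*np.sin(t),.056) for t in np.linspace(0,6.28,40)]+[T(-.112,.1,.136),T(-.112,-.1,.136),T(-.096,0,.136),T(-.154,-.046,.065)]
    for q in fproj(m,np.array(P)): cv2.circle(im,tuple(int(round(w*1.5)) for w in q),2,col,-1)
cv2.imwrite('pics/w6b.png',im[50:450,200:700])
st()
E
```

```text
[0.44076408 0.21466448 0.136     ] [0.51319366 0.03017307 0.136     ] 0.19819970819324936
origin [0.5812325  0.16334776] yaw 0.3741026230647674
pan [0.55516909 0.15311552]
key [0.45473571 0.06268818 0.065     ] exp x [np.float64(-0.15453252663803477), np.float64(-0.047470901231383554)]
pan centre seen [0.55949126 0.15455798 0.056     ]
6.35 [537.9 106.4 230.4] [ 1.2  2.  -0.4] 42.9
```

View pics/w6b.png

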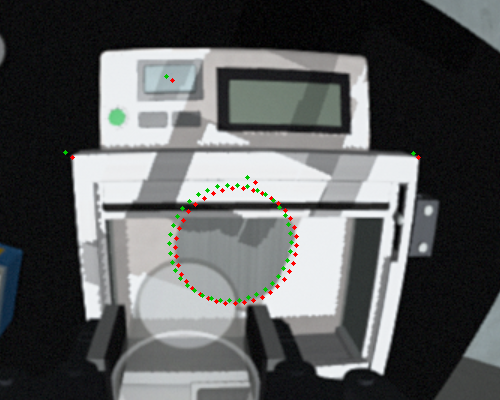

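```bash
python3 - <<'E'
from h import *
goto([.555,.1515,.230],1.943)
E
```

```text
t 6.35 tcp [537.9 106.4 230.4] jaw 110.5 w 42.9 F [ 1.2  2.  -0.4]
tool shift mm [36.2 31.8  0.2] | 48.2 turn deg [-0.55 -0.2  -0.82]
```

Emit:
step_arm(
  angular=[
    [-0.5,-0.2,-0.8],
    [0,0,0],
    [0,0,0],
    [0,0,0],
    [0,0,0],
  ],
  xyz=[
    [14,12,0],
    [14,12,0],
    [8,7,0],
    [2,2,0],
    [0,0,0],
  ],
  claw=[0.8,0.8,0.8,0.8,0.8],
)

```text
time_s: 6.85
tcp_pos: [0.551, 0.1554, 0.2237]
ee_rot: [-1.763, -2.589, 0.015]
contact_force: [0.3, 0.3, -0.9]
gripper_width: 0.043
```

```bash
cat > look.py <<'E'
from h import *
import pickle,sys
m=arm.camera_model('wrist');p,d=arm.grab_frame('wrist');n=sys.argv[1];pickle.dump(m,open(f'pics/{n}.pkl','wb'));cv2.imwrite(f'pics/{n}.png',cv2.resize(p[:,:,::-1],None,fx=1.5,fy=1.5))
E
python3 - <<'E'
from h import *
goto([.555,.1515,.076],1.943)
E
python3 look.py w7
```

```text
t 6.85 tcp [551.  155.4 223.7] jaw 111.5 w 43.0 F [ 0.3  0.3 -0.9]
tool shift mm [ -5.5   4.3 147.7] | 147.8 turn deg [-0.76 -0.14  0.18]
```

View pics/w7.png

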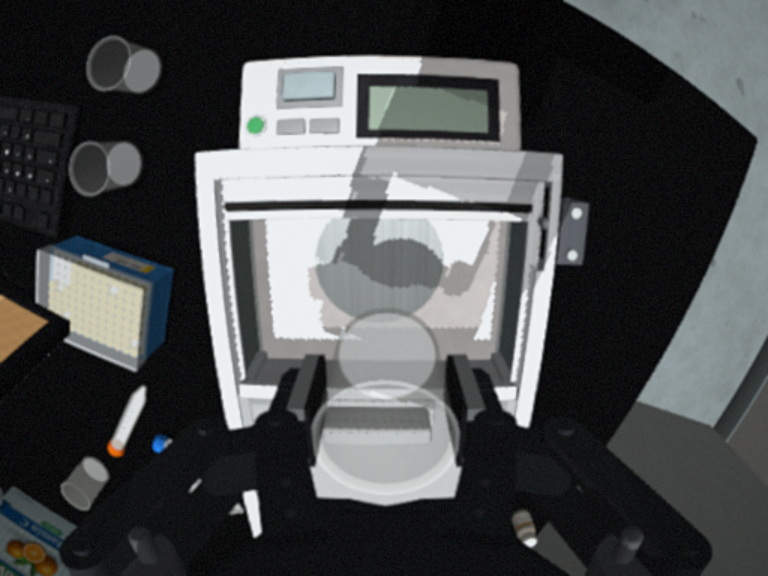

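```bash
python3 - <<'E'
from h import *
import pickle
m=pickle.load(open('pics/w7.pkl','rb'))
a,b=fish(m,563/1.5,157/1.5,.136),fish(m,195/1.5,155/1.5,.136);print(a,b,np.linalg.norm(a-b))
v=(a-b)[:2];yaw=np.arctan2(-v[0],v[1]);mid=(a+b)[:2]/2;c,s=np.cos(yaw),np.sin(yaw);o=mid+.112*np.array([c,s]);print('origin',o,'yaw',yaw)
print('pan',o-.028*np.array([c,s]))
k=fish(m,310/1.5,85/1.5,.065);print('key',k,[c*(k[0]-o[0])+s*(k[1]-o[1]),-s*(k[0]-o[0])+c*(k[1]-o[1])])
h=fish(m,380/1.5,408/1.5,.160);print('handle top front edge?',h)
goto([.555,.1515,.076],1.943)
E
```

```text
[0.44176822 0.21606003 0.136     ] [0.51358888 0.02945594 0.136     ] 0.1999482341529422
origin [0.5822039  0.16298797] yaw 0.36740656439420794
pan [0.55607256 0.15293047]
key [0.45389538 0.06343266 0.065     ] [np.float64(-0.15550536433382228), np.float64(-0.04682324326584563)]
handle top front edge? [0.60555621 0.173838   0.16      ]
t 6.9 tcp [550.9 155.1 223.7] jaw 111.5 w 43.2 F [ 0.4 -0.5 -1.2]
tool shift mm [ -5.3   4.5 147.7] | 147.8 turn deg [-0.77 -0.15  0.15]
```

Emit:
step_arm(
  angular=[
    [-0.7,0,0],
    [0,0,0],
    [0,0,0],
    [0,0,0],
    [0,0,0],
    [0,0,0],
    [0,0,0],
  ],
  xyz=[
    [-4,5,5],
    [0,0,20],
    [0,0,30],
    [0,0,30],
    [0,0,20],
    [0,0,5],
    [0,0,0],
  ],
  claw=[0.8,0.8,0.8,0.8,0.8,0.8,0.8],
)

```text
time_s: 7.6
tcp_pos: [0.5607, 0.1468, 0.1107]
ee_rot: [1.775, 2.587, 0.007]
contact_force: [-0.2, 0.3, -0.5]
gripper_width: 0.0431
```

```bash
python3 - <<'E'
from h import *
goto([.5554,.1524,.0755],1.941)
E
```

```text
t 7.6 tcp [560.7 146.8 110.7] jaw 111.1 w 43.1 F [-0.2  0.3 -0.5]
tool shift mm [ 7.2 -3.1 35.2] | 36.0 turn deg [ 0.37  0.06 -0.13]
```

Emit:
step_arm(
  angular=[
    [0.3,0,0],
    [0,0,0],
    [0,0,0],
    [0,0,0],
  ],
  xyz=[
    [6,-3,8],
    [0,0,10],
    [0,0,7],
    [0,0,0],
  ],
  claw=[0.8,0.8,0.8,0.8],
)

```text
time_s: 8.0
tcp_pos: [0.5577, 0.1513, 0.0867]
ee_rot: [1.775, 2.585, 0.006]
contact_force: [-0.4, 0.2, -1.1]
gripper_width: 0.0432
```

```bash
python3 - <<'E'
from h import *
goto([.5554,.1524,.0755],1.941)
E
python3 look.py w8
```

```text
t 8.0 tcp [557.7 151.3  86.7] jaw 111.0 w 43.2 F [-0.4  0.2 -1.1]
tool shift mm [ 1.9 -1.8 11.1] | 11.4 turn deg [ 0.38  0.17 -0.16]
```

View pics/w8.png

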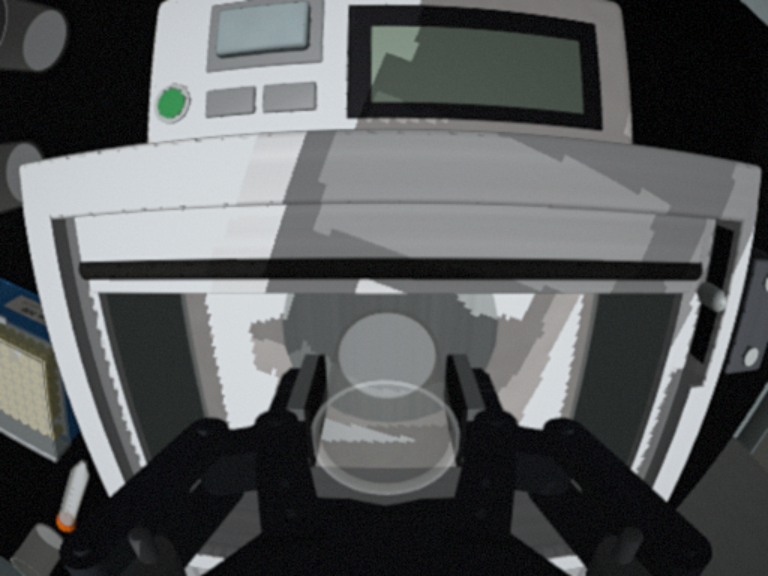

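Emit:
step_arm(
  angular=[
    [0.3,0.1,0],
    [0,0,0],
    [0,0,0],
    [0,0,0],
  ],
  xyz=[
    [1.5,-1.5,4],
    [0,0,3],
    [0,0,2],
    [0,0,0],
  ],
  claw=[0.8,0.8,0.8,0.8],
)

```text
time_s: 8.45
tcp_pos: [0.5569, 0.1525, 0.0783]
ee_rot: [1.776, 2.587, 0.004]
contact_force: [-0.7, -0.3, -0.3]
gripper_width: 0.0431
```

Emit:
step_arm(
  angular=[
    [0,0,0],
    [0,0,0],
    [0,0,0],
  ],
  xyz=[
    [0,0,1],
    [0,0,1],
    [0,0,0],
  ],
  claw=[0.8,0.8,0.8],
)

```text
time_s: 8.75
tcp_pos: [0.5572, 0.1525, 0.0763]
ee_rot: [1.776, 2.587, 0.004]
contact_force: [0.3, 1.2, -0.3]
gripper_width: 0.0434
```

Emit:
step_arm(
  angular=[
    [0,0,0],
    [0,0,0],
  ],
  xyz=[
    [0,0,0.7],
    [0,0,0],
  ],
  claw=[0.8,0.8],
)

```text
time_s: 8.95
tcp_pos: [0.5573, 0.1525, 0.0757]
ee_rot: [1.775, 2.586, 0.004]
contact_force: [0.1, -0.3, -1.2]
gripper_width: 0.0433
```

Emit:
step_arm(
  angular=[
    [0,0,0],
    [0,0,0],
  ],
  xyz=[
    [0,0,0.7],
    [0,0,0],
  ],
  claw=[0.8,0.8],
)

```text
time_s: 9.15
tcp_pos: [0.5577, 0.1526, 0.0755]
ee_rot: [1.775, 2.586, 0.005]
contact_force: [0.3, 0.2, -0.7]
gripper_width: 0.0434
```

Emit:
step_arm(
  angular=[
    [0,0,0],
    [0,0,0],
  ],
  xyz=[
    [0,0,1],
    [0,0,0],
  ],
  claw=[0.8,0.8],
)

```text
time_s: 9.35
tcp_pos: [0.5582, 0.1528, 0.0756]
ee_rot: [1.775, 2.585, 0.007]
contact_force: [0.3, 0.4, -0.3]
gripper_width: 0.0431
```

Emit:
step_arm(
  angular=[
    [0,0,0],
    [0,0,0],
    [0,0,0],
    [0,0,0],
    [0,0,0],
  ],
  xyz=[
    [0,0,0],
    [0,0,0],
    [0,0,0],
    [0,0,0],
    [0,0,0],
  ],
  claw=[0.45,0.35,0.25,0.2,0.2],
)

```text
time_s: 9.85
tcp_pos: [0.5581, 0.1527, 0.075]
ee_rot: [1.775, 2.585, 0.007]
contact_force: [-0.3, -0.0, 0.2]
gripper_width: 0.0683
```

```bash
python3 look.py w9; python3 -c "
from h import *
goto([.5554,.1524,.2],1.941)"
```

```text
t 9.9 tcp [558.1 152.7  75. ] jaw 111.1 w 68.5 F [ 0.4 -0.  -0.1]
tool shift mm [   0.4   -1.8 -125. ] | 125.0 turn deg [ 0.4   0.15 -0.15]
```

View pics/w9.png

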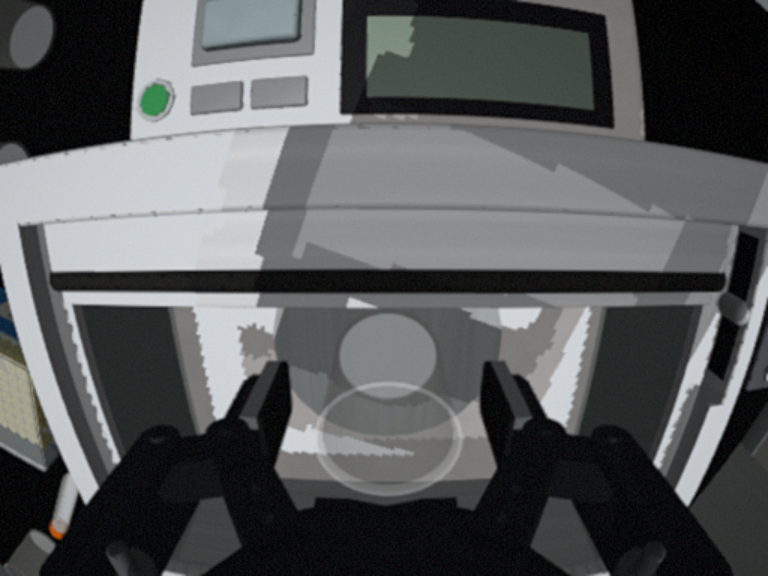

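Emit:
step_arm(
  angular=[
    [0,0,0],
    [0,0,0],
    [0,0,0],
    [0,0,0],
    [0,0,0],
    [0,0,0],
    [0,0,0],
  ],
  xyz=[
    [0,0,-6],
    [0,0,-15],
    [0,0,-25],
    [0,0,-35],
    [0,0,-35],
    [0,0,-20],
    [0,0,0],
  ],
  claw=[0.2,0.2,0.2,0.2,0.2,0.2,0.2],
)

```text
time_s: 10.6
tcp_pos: [0.5566, 0.1526, 0.2169]
ee_rot: [1.776, 2.586, 0.004]
contact_force: [0.5, 0.1, -0.2]
gripper_width: 0.0683
```

```bash
python3 -c "
from h import *
goto([.6607,.1932,.21],1.941)"
```

```text
t 10.6 tcp [556.6 152.6 216.9] jaw 111.1 w 68.3 F [ 0.5  0.1 -0.2]
tool shift mm [  0.5 111.7   7.4] | 112.0 turn deg [ 0.27  0.11 -0.16]
```

Emit:
step_arm(
  angular=[
    [0.2,0,0],
    [0,0,0],
    [0,0,0],
    [0,0,0],
    [0,0,0],
    [0,0,0],
  ],
  xyz=[
    [0,15,0],
    [0,30,0],
    [0,32,0],
    [0,25,0],
    [0,10,0],
    [0,0,0],
  ],
  claw=[0.5,1,1,1,1,1],
)

```text
time_s: 11.2
tcp_pos: [0.6601, 0.1935, 0.2109]
ee_rot: [-1.776, -2.585, 0.01]
contact_force: [-0.1, -0.8, -0.1]
gripper_width: 0.0003
```

```bash
python3 -c "
from h import *
goto([.6607,.1932,.147],1.941)"; python3 look.py w10; python3 - <<'E'
from h import *
p,d=arm.grab_frame('scene');cv2.imwrite('pics/s2.png',p[:,:,::-1]);crop('pics/s2.png',160,60,170,170,3.5,'pics/s2c.png')
E
```

```text
t 11.2 tcp [660.1 193.5 210.9] jaw 111.0 w 0.3 F [-0.1 -0.8 -0.1]
tool shift mm [-0.6  1.  63.8] | 63.9 turn deg [-0.45 -0.02 -0.2 ]
```

View pics/w10.png

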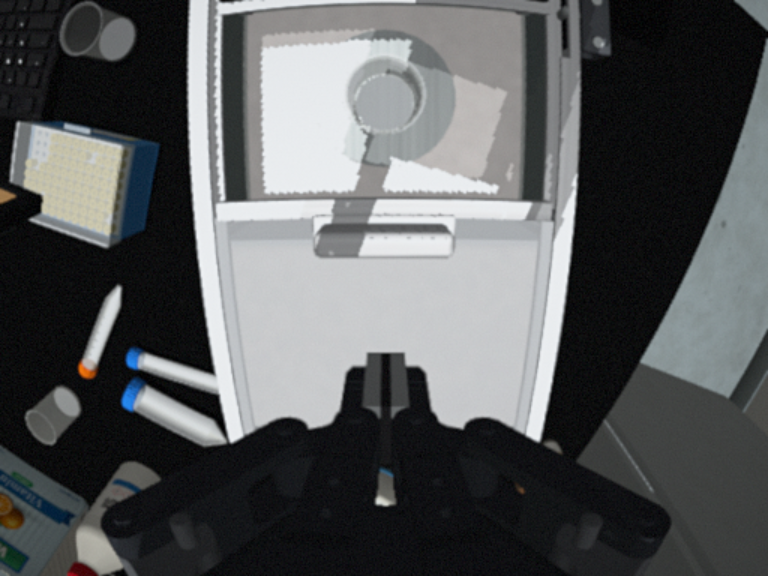

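View pics/s2c.png

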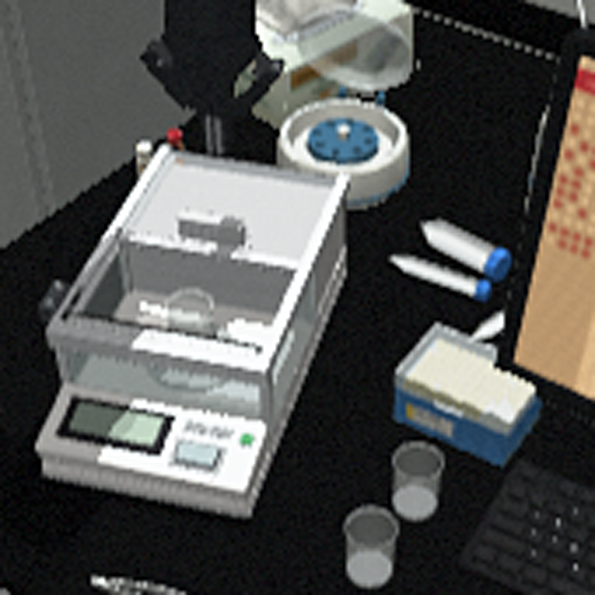

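```bash
python3 - <<'E'
from h import *
import pickle
m=pickle.load(open('pics/w10.pkl','rb'))
o=np.array([.5815,.1625]);c,s=np.cos(.37),np.sin(.37)
bal=lambda p:(np.round(1000*(c*(p[0]-o[0])+s*(p[1]-o[1])),1),np.round(1000*(-s*(p[0]-o[0])+c*(p[1]-o[1])),1))
for z in(.132,.135,.16):
  for v in (201,218,225,232,245,257): print(z,v,bal(fish(m,384/1.5,v/1.5,z)))
print('L/R',bal(fish(m,318/1.5,240/1.5,.16)),bal(fish(m,455/1.5,240/1.5,.16)))
Rm=cv2.Rodrigues(m['rvec'])[0];print('cam',bal(-Rm.T@m['tvec'].ravel()),(-Rm.T@m['tvec'].ravel())[2])
print('beaker base',bal(fish(m,386/1.5,103/1.5,.058)),'tcp',bal(arm.get_obs()['tcp_pos']))
crop('pics/w10.png',290,180,190,100,4,'pics/w10c.png')
E
```

```text
0.132 201 (np.float64(31.2), np.float64(-0.1))
0.132 218 (np.float64(39.9), np.float64(-0.1))
0.132 225 (np.float64(43.5), np.float64(-0.1))
0.132 232 (np.float64(47.1), np.float64(-0.1))
0.132 245 (np.float64(53.9), np.float64(-0.1))
0.132 257 (np.float64(60.3), np.float64(-0.1))
0.135 201 (np.float64(30.8), np.float64(-0.0))
0.135 218 (np.float64(39.3), np.float64(-0.1))
0.135 225 (np.float64(42.9), np.float64(-0.1))
0.135 232 (np.float64(46.5), np.float64(-0.1))
0.135 245 (np.float64(53.2), np.float64(-0.1))
0.135 257 (np.float64(59.5), np.float64(-0.1))
0.16 201 (np.float64(27.4), np.float64(-0.0))
0.16 218 (np.float64(35.0), np.float64(-0.0))
0.16 225 (np.float64(38.2), np.float64(-0.1))
0.16 232 (np.float64(41.4), np.float64(-0.1))
0.16 245 (np.float64(47.3), np.float64(-0.1))
0.16 257 (np.float64(52.9), np.float64(-0.1))
L/R (np.float64(44.8), np.float64(-29.8)) (np.float64(45.0), np.float64(31.9))
cam (np.float64(1.5), np.float64(0.2)) 0.354913822323851
beaker base (np.float64(-24.5), np.float64(1.4)) tcp (np.float64(82.7), np.float64(0.7))
```

View pics/w10c.png

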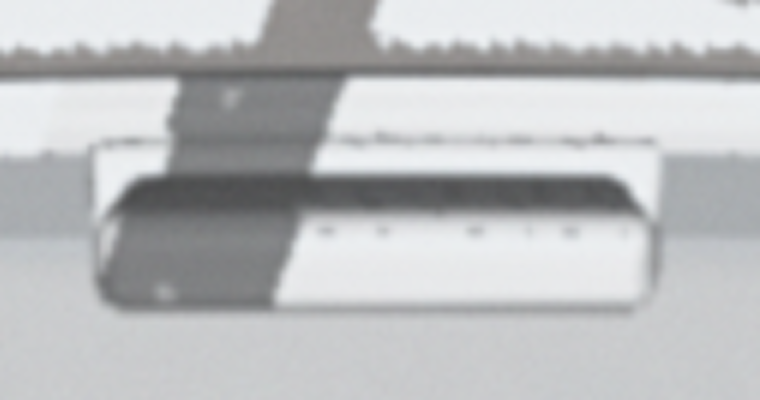

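Emit:
step_arm(
  angular=[
    [-0.4,0,0],
    [0,0,0],
    [0,0,0],
    [0,0,0],
    [0,0,0],
  ],
  xyz=[
    [0,0,15],
    [0,0,22],
    [0,0,18],
    [0,0,6],
    [0,0,0],
  ],
  claw=[1,1,1,1,1],
)

```text
time_s: 11.8
tcp_pos: [0.6529, 0.1914, 0.1477]
ee_rot: [-1.777, -2.584, 0.009]
contact_force: [-0.4, 0.0, 0.4]
gripper_width: 0.0003
```

```bash
cat >> h.py <<'E'
def bal(p):
    o=np.array([.5815,.1625]);c,s=np.cos(.37),np.sin(.37);p=np.array(p)
    return np.round(1000*np.array([c*(p[0]-o[0])+s*(p[1]-o[1]),-s*(p[0]-o[0])+c*(p[1]-o[1]),p[2]]),1)
def bst():
    o=arm.get_obs();f=o['contact_force'];c,s=np.cos(.37),np.sin(.37);print('t',round(o['time_s'],2),'bal',bal(o['tcp_pos']),'Fbal',np.round([c*f[0]+s*f[1],-s*f[0]+c*f[1],f[2]],1),'rot err',(R.from_rotvec(o['ee_rot']).inv()*down(1.941)).as_rotvec(degrees=True).round(2))
E
python3 -c "
from h import *
bst()"; python3 look.py w11
```

```text
t 11.8 bal [ 77.    1.1 147.7] Fbal [-0.4  0.2  0.4] rot err [-0.46 -0.09 -0.25]
```

View pics/w11.png

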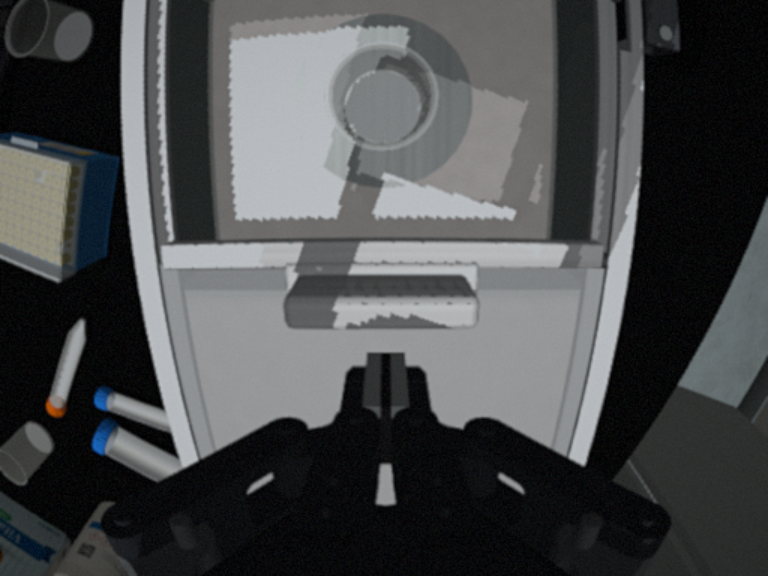

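Emit:
step_arm(
  angular=[
    [-0.4,0,0],
    [0,0,0],
    [0,0,0],
    [0,0,0],
    [0,0,0],
  ],
  xyz=[
    [0,-3,0],
    [0,-3,0],
    [0,-3,0],
    [0,-3,0],
    [0,-3,0],
  ],
  claw=[1,1,1,1,1],
)

```text
time_s: 12.35
tcp_pos: [0.6404, 0.1861, 0.1522]
ee_rot: [1.777, 2.584, 0.01]
contact_force: [1.7, 0.9, -1.0]
gripper_width: -0.0001
```

```bash
python3 -c "
from h import *
bst()"
```

```text
t 12.35 bal [ 63.4   0.7 152.2] Fbal [ 1.9  0.3 -1. ] rot err [ 0.47  0.02 -0.25]
```

Emit:
step_arm(
  angular=[
    [0.3,0,0],
    [0,0,0],
    [0,0,0],
    [0,0,0],
    [0,0,0],
  ],
  xyz=[
    [0,-2,2],
    [0,-3,2],
    [0,-4,1],
    [0,-4,0],
    [0,-4,0],
  ],
  claw=[1,1,1,1,1],
)

```text
time_s: 12.85
tcp_pos: [0.6265, 0.1802, 0.1488]
ee_rot: [1.776, 2.582, 0.012]
contact_force: [1.1, 0.3, 1.4]
gripper_width: -0.0004
```

```bash
python3 -c "
from h import *
bst()"
```

```text
t 12.85 bal [ 48.4   0.2 148.8] Fbal [ 1.2 -0.2  1.4] rot err [ 0.61  0.1  -0.25]
```

Emit:
step_arm(
  angular=[
    [0.2,0,0],
    [0.1,0,0],
    [0,0,0],
    [0,0,0],
    [0,0,0],
    [0,0,0],
    [0,0,0],
    [0,0,0],
    [0,0,0],
    [0,0,0],
    [0,0,0],
    [0,0,0],
  ],
  xyz=[
    [0,-4,0],
    [0,-5,0],
    [0,-5,0],
    [0,-5,0],
    [0,-5,0],
    [0,-5,0],
    [0,-5,0],
    [0,-5,0],
    [0,-5,0],
    [0,-4,0],
    [0,-3,0],
    [0,-2,0],
  ],
  claw=[1,1,1,1,1,1,1,1,1,1,1,1],
)

```text
time_s: 14.05
tcp_pos: [0.5721, 0.1593, 0.1488]
ee_rot: [1.778, 2.585, 0.005]
contact_force: [2.1, 0.8, 1.1]
gripper_width: 0.0
```

```bash
python3 -c "
from h import *
bst()"
```

```text
t 14.05 bal [ -9.9   0.4 148.8] Fbal [2.2 0.  1.1] rot err [ 0.29  0.11 -0.26]
```

Emit:
step_arm(
  angular=[
    [0,0,0],
    [0,0,0],
    [0,0,0],
    [0,0,0],
    [0,0,0],
    [0,0,0],
  ],
  xyz=[
    [0,-3,0],
    [0,-3,0],
    [0,-3,0],
    [0,-3,0],
    [0,-2,0],
    [0,-1,0],
  ],
  claw=[1,1,1,1,1,1],
)

```text
time_s: 14.65
tcp_pos: [0.557, 0.1535, 0.1487]
ee_rot: [1.778, 2.585, 0.005]
contact_force: [1.1, 0.8, 0.5]
gripper_width: -0.0
```

```bash
python3 -c "
from h import *
bst()"
```

```text
t 14.65 bal [-26.1   0.4 148.7] Fbal [1.3 0.3 0.5] rot err [ 0.3   0.11 -0.26]
```

Emit:
step_arm(
  angular=[
    [0,0,0],
    [0,0,0],
  ],
  xyz=[
    [0,-1.5,0],
    [0,-1.5,0],
  ],
  claw=[1,1],
)

```text
time_s: 14.85
tcp_pos: [0.5541, 0.1523, 0.1487]
ee_rot: [1.778, 2.584, 0.005]
contact_force: [0.9, -0.0, 1.5]
gripper_width: 0.0
```

Emit:
step_arm(
  angular=[
    [0,0,0],
    [0,0,0],
  ],
  xyz=[
    [0,-1.5,0],
    [0,-1.5,0],
  ],
  claw=[1,1],
)

```text
time_s: 15.05
tcp_pos: [0.5512, 0.1512, 0.1487]
ee_rot: [1.778, 2.584, 0.005]
contact_force: [2.7, 1.6, 1.1]
gripper_width: 0.0
```

Emit:
step_arm(
  angular=[
    [0,0,0],
    [0,0,0],
  ],
  xyz=[
    [0,-1.5,0],
    [0,-1.5,0],
  ],
  claw=[1,1],
)

```text
time_s: 15.25
tcp_pos: [0.5482, 0.1501, 0.1487]
ee_rot: [1.778, 2.584, 0.006]
contact_force: [1.1, 0.8, 1.2]
gripper_width: 0.0004
```

```bash
python3 -c "
from h import *
bst()"
```

```text
t 15.25 bal [-35.5   0.4 148.7] Fbal [1.4 0.4 1.2] rot err [ 0.33  0.11 -0.26]
```

Emit:
step_arm(
  angular=[
    [0,0,0],
    [0,0,0],
  ],
  xyz=[
    [0,-1.2,0],
    [0,-1.2,0],
  ],
  claw=[1,1],
)

```text
time_s: 15.45
tcp_pos: [0.5457, 0.1491, 0.1487]
ee_rot: [1.778, 2.584, 0.006]
contact_force: [2.0, 0.5, 1.1]
gripper_width: 0.0001
```

Emit:
step_arm(
  angular=[
    [0,0,0],
    [0,0,0],
  ],
  xyz=[
    [0,-1.2,0],
    [0,-1.2,0],
  ],
  claw=[1,1],
)

```text
time_s: 15.65
tcp_pos: [0.5439, 0.1484, 0.1488]
ee_rot: [1.777, 2.583, 0.007]
contact_force: [3.9, 2.7, -0.6]
gripper_width: -0.0003
```

Emit:
step_arm(
  angular=[
    [0,0,0],
    [0,0,0],
  ],
  xyz=[
    [0,-1.2,0],
    [0,-1.2,0],
  ],
  claw=[1,1],
)

```text
time_s: 15.85
tcp_pos: [0.5436, 0.1483, 0.1489]
ee_rot: [1.777, 2.58, 0.014]
contact_force: [4.3, 2.3, -2.8]
gripper_width: -0.0001
```

Emit:
step_arm(
  angular=[
    [0,0,0],
    [0,0,0],
  ],
  xyz=[
    [0,-1.8,0],
    [0,-1.8,0],
  ],
  claw=[1,1],
)

```text
time_s: 16.05
tcp_pos: [0.5431, 0.148, 0.149]
ee_rot: [1.776, 2.576, 0.023]
contact_force: [5.2, 3.7, -2.9]
gripper_width: -0.0
```

```bash
python3 -c "
from h import *
bst()"
```

```text
t 16.05 bal [-41.    0.4 149. ] Fbal [ 6.2  1.5 -2.9] rot err [ 1.13  0.13 -0.38]
```

Emit:
step_arm(
  angular=[
    [0.5,0,0],
    [0.5,0,0],
  ],
  xyz=[
    [0,-2,0],
    [0,-2,0],
  ],
  claw=[1,1],
)

```text
time_s: 16.25
tcp_pos: [0.5416, 0.1474, 0.1488]
ee_rot: [1.78, 2.581, 0.008]
contact_force: [4.6, 3.4, -2.9]
gripper_width: -0.0003
```

```bash
python3 -c "
from h import *
bst()"
```

```text
t 16.25 bal [-42.6   0.3 148.8] Fbal [ 5.6  1.5 -2.9] rot err [ 0.44  0.14 -0.42]
```

Emit:
step_arm(
  angular=[
    [0.3,0,0],
    [0.3,0,0],
  ],
  xyz=[
    [0,-2,0],
    [0,-2,0],
  ],
  claw=[1,1],
)

```text
time_s: 16.45
tcp_pos: [0.5399, 0.1467, 0.1487]
ee_rot: [1.783, 2.583, -0.0]
contact_force: [3.7, 2.7, -1.6]
gripper_width: 0.0
```

```bash
python3 -c "
from h import *
bst()"
```

```text
t 16.45 bal [-44.5   0.3 148.7] Fbal [ 4.4  1.2 -1.6] rot err [ 0.09  0.14 -0.45]
```

Emit:
step_arm(
  angular=[
    [0.2,0,0],
    [0.2,0,0],
  ],
  xyz=[
    [0,-1.5,0],
    [0,-1.5,0],
  ],
  claw=[1,1],
)

```text
time_s: 16.65
tcp_pos: [0.5373, 0.1458, 0.1486]
ee_rot: [-1.784, -2.585, 0.009]
contact_force: [3.4, 2.6, -1.2]
gripper_width: -0.0003
```

```bash
python3 -c "
from h import *
bst()"
```

```text
t 16.65 bal [-47.3   0.4 148.6] Fbal [ 4.2  1.2 -1.2] rot err [-0.29  0.15 -0.45]
```

Emit:
step_arm(
  angular=[
    [0,0,0],
    [0,0,0],
  ],
  xyz=[
    [0,-1,0],
    [0,-1,0],
  ],
  claw=[1,1],
)

```text
time_s: 16.85
tcp_pos: [0.5371, 0.1456, 0.1487]
ee_rot: [1.785, 2.583, -0.003]
contact_force: [6.8, 3.5, -3.4]
gripper_width: -0.0
```

```bash
python3 -c "
from h import *
bst()"
```

```text
t 16.85 bal [-47.5   0.4 148.7] Fbal [ 7.6  0.8 -3.4] rot err [-0.03  0.15 -0.49]
```

Emit:
step_arm(
  angular=[
    [0.1,0,0],
    [0.1,0,0],
  ],
  xyz=[
    [0,-1.2,0],
    [0,-1.2,0],
  ],
  claw=[1,1],
)

```text
time_s: 17.05
tcp_pos: [0.5371, 0.1456, 0.1487]
ee_rot: [1.785, 2.581, 0.0]
contact_force: [5.4, 3.2, -3.3]
gripper_width: -0.0001
```

```bash
python3 -c "
from h import *
bst()"
```

```text
t 17.05 bal [-47.5   0.3 148.7] Fbal [ 6.2  1.  -3.3] rot err [ 0.12  0.15 -0.55]
```

Emit:
step_arm(
  angular=[
    [0.2,0,0],
    [0.2,0,0],
  ],
  xyz=[
    [0,-1.8,0],
    [0,-1.8,0],
  ],
  claw=[1,1],
)

```text
time_s: 17.25
tcp_pos: [0.5371, 0.1456, 0.1488]
ee_rot: [1.786, 2.579, 0.003]
contact_force: [6.3, 4.7, -4.3]
gripper_width: -0.0003
```

```bash
python3 -c "
from h import *
bst()"
```

```text
t 17.25 bal [-47.5   0.3 148.8] Fbal [ 7.5  2.1 -4.3] rot err [ 0.22  0.16 -0.63]
```

Emit:
step_arm(
  angular=[
    [0.3,0,0],
    [0.3,0,0],
  ],
  xyz=[
    [0,-2.5,0],
    [0,-2.5,0],
  ],
  claw=[1,1],
)

```text
time_s: 17.45
tcp_pos: [0.537, 0.1456, 0.1488]
ee_rot: [1.788, 2.577, 0.004]
contact_force: [9.0, 5.5, -5.4]
gripper_width: -0.0002
```

```bash
python3 -c "
from h import *
bst()"
```

```text
t 17.45 bal [-47.6   0.3 148.8] Fbal [10.4  1.9 -5.4] rot err [ 0.29  0.16 -0.73]
```

Bottomed out: 10.4 N moved it 0.1 mm. I'll back off and look.

Emit:
step_arm(
  angular=[
    [0,0,0],
    [0,0,0],
    [0,0,0],
    [0,0,0],
    [0,0,0],
  ],
  xyz=[
    [0,2,0],
    [0,4,0],
    [0,6,0],
    [0,6,-2],
    [0,2,-4],
  ],
  claw=[1,1,1,1,1],
)

```text
time_s: 17.95
tcp_pos: [0.5501, 0.1513, 0.153]
ee_rot: [-1.786, -2.577, 0.016]
contact_force: [0.5, 1.2, 0.1]
gripper_width: -0.0001
```

Emit:
step_arm(
  angular=[
    [0,0,0],
    [0,0,0],
    [0,0,0],
    [0,0,0],
    [0,0,0],
  ],
  xyz=[
    [0,2,-10],
    [0,0,-25],
    [0,0,-25],
    [0,0,-15],
    [0,0,0],
  ],
  claw=[1,1,1,1,1],
)

```text
time_s: 18.45
tcp_pos: [0.5531, 0.1524, 0.2335]
ee_rot: [-1.786, -2.577, 0.017]
contact_force: [0.8, -0.0, 0.8]
gripper_width: 0.0003
```

```bash
python3 -c "
from h import *
bst();print(arm.get_obs()['q'].round(2))"; python3 look.py w12
```

```text
t 18.45 bal [-30.1   0.9 233.5] Fbal [ 0.8 -0.3  0.8] rot err [-0.73  0.05 -0.65]
[ 0.08  0.46  1.55 -0.    1.14 -1.85]
```

View pics/w12.png

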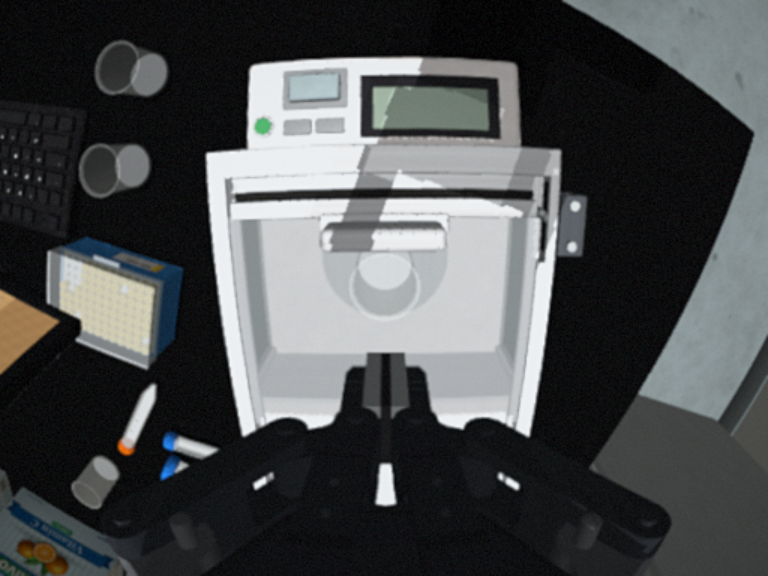

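```bash
python3 - <<'E'
from h import *
import pickle
m=pickle.load(open('pics/w12.pkl','rb'))
crop('pics/w12.png',220,150,360,115,2.2,'pics/w12c.png')
for v in(197,203): print(v,bal(fish(m,384/1.5,v/1.5,.132)))
for v in (228,250): print('handle',v,bal(fish(m,384/1.5,v/1.5,.16)))
a,b=bal(fish(m,563/1.5,151/1.5,.136)),bal(fish(m,207/1.5,154/1.5,.136));print(a,b)
print('key',bal(fish(m,315/1.5,86/1.5,.065)),fish(m,315/1.5,86/1.5,.065))
E
```

```text
197 [-83.1   0.6 132. ]
203 [-79.8   0.5 132. ]
handle 228 [-70.9   0.5 160. ]
handle 250 [-59.7   0.3 160. ]
[-111.7  101.7  136. ] [-112.1  -98.9  136. ]
key [-155.1  -46.4   65. ] [0.45370659 0.06314024 0.065     ]
```

View pics/w12c.png

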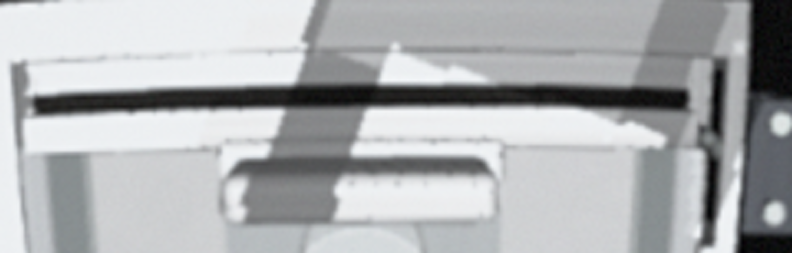

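Emit:
step_arm(
  angular=[
    [0,0,0],
    [0,0,0],
    [0,0,0],
    [0,0,0],
    [0,0,0],
    [0,0,0],
    [0,0,0],
    [0,0,0],
  ],
  xyz=[
    [-5,-13,0],
    [-8,-24,0],
    [-9,-28,0],
    [-9,-28,0],
    [-8,-24,0],
    [-5,-13,0],
    [-2,-5,0],
    [0,0,0],
  ],
  claw=[1,1,1,1,1,1,1,1],
)

```text
time_s: 19.3
tcp_pos: [0.4261, 0.0568, 0.2278]
ee_rot: [-1.774, -2.563, 0.038]
contact_force: [0.3, 0.0, 0.2]
gripper_width: 0.0002
```

Emit:
step_arm(
  angular=[
    [-2,0,0],
    [-4,0,0],
    [-3,0,0],
    [-1,0,0],
    [0,0,0],
  ],
  xyz=[
    [0,0,0],
    [0,0,0],
    [0,0,0],
    [0,0,0],
    [0,0,0],
  ],
  claw=[1,1,1,1,1],
)

```text
time_s: 19.8
tcp_pos: [0.4279, 0.0576, 0.2266]
ee_rot: [1.741, 2.515, 0.191]
contact_force: [-0.2, 0.0, -0.1]
gripper_width: 0.0004
```

```bash
cat >> h.py <<'E'
def kst(goal): # goal in bal mm; desired frame tilted
    o=arm.get_obs();Q=R.from_rotvec(o['ee_rot']);G=down(1.941)*R.from_euler('x',-10,degrees=True)
    c,s=np.cos(.37),np.sin(.37);d=np.array(goal)-bal(o['tcp_pos']);w=np.array([c*d[0]-s*d[1],s*d[0]+c*d[1],d[2]])
    print('t',round(o['time_s'],2),'bal',bal(o['tcp_pos']),'tool shift',Q.inv().apply(w).round(1),'turn',(Q.inv()*G).as_rotvec(degrees=True).round(2),'F tool',Q.inv().apply(o['contact_force']).round(1))
E
python3 -c "
from h import *
kst([-165.7,-46.5,114])"; python3 look.py w13
```

```text
t 19.8 bal [-181.2  -42.2  226.6] tool shift [ -5.   -1.  113.6] turn [-1.62 -0.32 -0.61] F tool [ 0.1 -0.2  0. ]
```

View pics/w13.png

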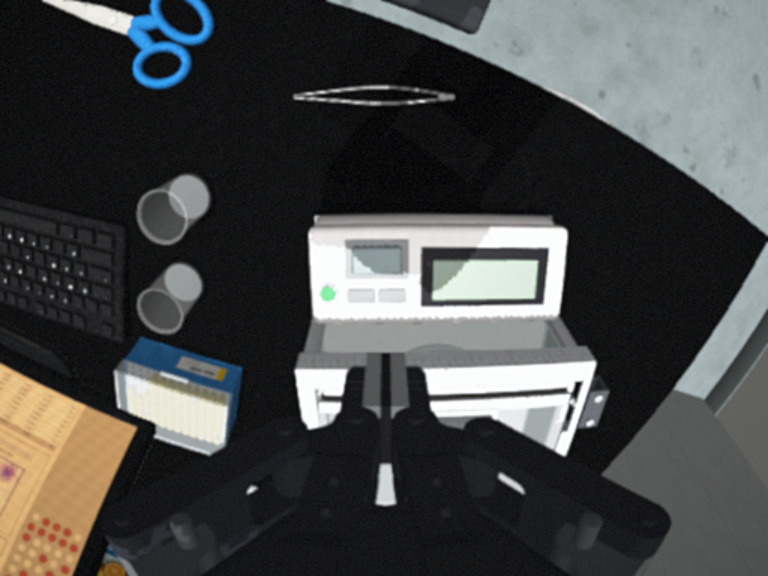

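Key at (376,259). I'll re-measure it from here before descending.

```bash
python3 - <<'E'
from h import *
import pickle
m=pickle.load(open('pics/w13.pkl','rb'))
print('key',bal(fish(m,376/1.5,258/1.5,.065)),'small keys',bal(fish(m,377/1.5,296/1.5,.068)), 'small front', bal(fish(m,377/1.5,290/1.5,.068)))
crop('pics/w13.png',300,205,280,140,2.8,'pics/w13c.png')
E
```

```text
key [-157.1  -47.9   65. ] small keys [-127.9  -47.6   68. ] small front [-132.9  -47.6   68. ]
```

View pics/w13c.png

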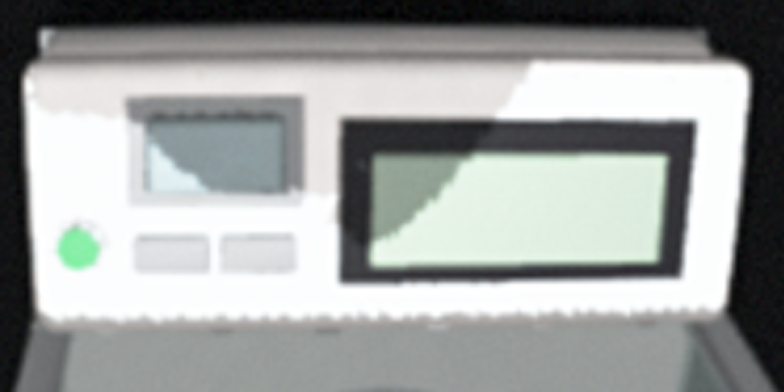

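Emit:
step_arm(
  angular=[
    [-1.5,0,0],
    [0,0,0],
    [0,0,0],
    [0,0,0],
    [0,0,0],
    [0,0,0],
  ],
  xyz=[
    [-4,0,10],
    [0,0,25],
    [0,0,25],
    [0,0,20],
    [0,0,10],
    [0,0,0],
  ],
  claw=[1,1,1,1,1,1],
)

```text
time_s: 20.45
tcp_pos: [0.452, 0.0601, 0.1359]
ee_rot: [1.722, 2.498, 0.226]
contact_force: [0.4, -0.0, -0.1]
gripper_width: 0.0001
```

```bash
python3 -c "
from h import *
kst([-156,-46.5,65])"; python3 look.py w14
```

```text
t 20.45 bal [-157.8  -48.7  135.9] tool shift [  2.  -10.8  70.1] turn [ 0.23 -0.08 -0.4 ] F tool [-0.2  0.4  0.1]
```

View pics/w14.png

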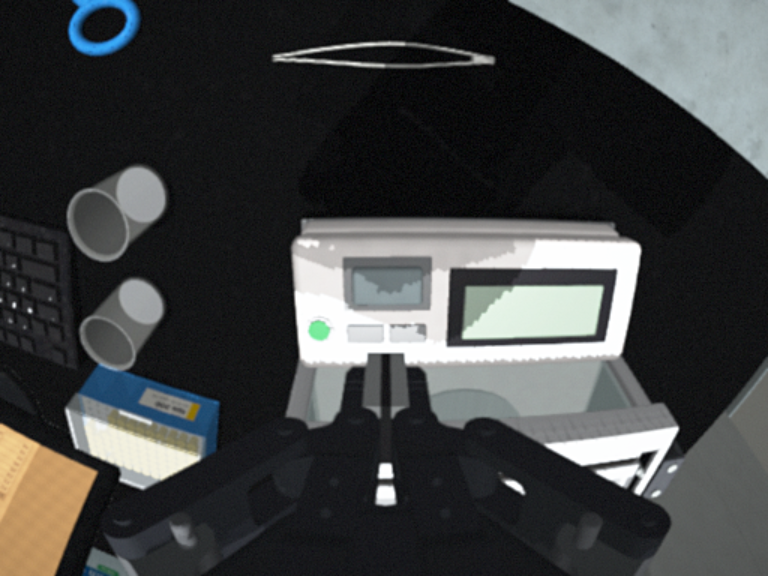

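Emit:
step_arm(
  angular=[
    [0,0,0],
    [0,0,0],
    [0,0,0],
    [0,0,0],
    [0,0,0],
  ],
  xyz=[
    [1,-5,3],
    [0,-5,15],
    [0,0,18],
    [0,0,14],
    [0,0,0],
  ],
  claw=[1,1,1,1,1],
)

```text
time_s: 21.0
tcp_pos: [0.4539, 0.0604, 0.0872]
ee_rot: [1.715, 2.492, 0.231]
contact_force: [-1.4, 0.2, 0.6]
gripper_width: 0.0002
```

```bash
python3 -c "
from h import *
kst([-156,-46.8,65])"; python3 look.py w15
```

```text
t 21.0 bal [-155.9  -49.    87.2] tool shift [ 2.3 -4.2 21.8] turn [ 0.71  0.2  -0.26] F tool [ 0.7 -1.1 -0.8]
```

View pics/w15.png

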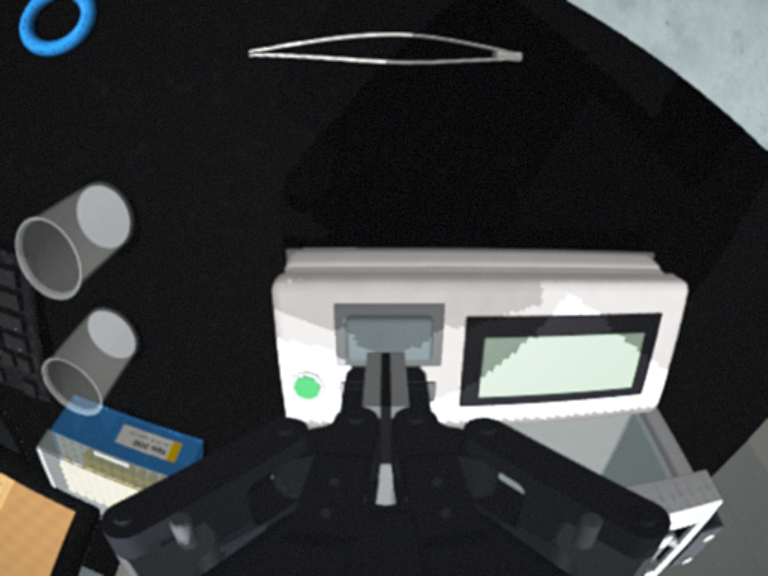

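```bash
python3 - <<'E'
from h import *
import pickle
m=pickle.load(open('pics/w15.pkl','rb'))
k=bal(fish(m,391/1.5,339/1.5,.065));print('key',k);kst([k[0],k[1],65])
E
```

```text
key [-155.9  -46.9   65. ]
t 21.05 bal [-155.7  -49.1   87.8] tool shift [ 2.3 -4.5 22.4] turn [ 0.75  0.23 -0.25] F tool [ 0.5  0.3 -0.4]
```

Consistent. Next I'll correct the lateral offset and approach to about 7 mm above the key.

Emit:
step_arm(
  angular=[
    [0.5,0.2,0],
    [0,0,0],
    [0,0,0],
    [0,0,0],
  ],
  xyz=[
    [2,-4.5,4],
    [0,0,6],
    [0,0,5],
    [0,0,0],
  ],
  claw=[1,1,1,1],
)

```text
time_s: 21.45
tcp_pos: [0.4526, 0.0615, 0.0735]
ee_rot: [1.716, 2.496, 0.227]
contact_force: [0.1, -0.6, 0.1]
gripper_width: -0.0003
```

```bash
python3 -c "
from h import *
kst([-156,-46.9,65])"
```

```text
t 21.45 bal [-156.7  -47.5   73.5] tool shift [ 0.6 -0.9  8.5] turn [ 0.45  0.15 -0.21] F tool [-0.6 -0.1 -0.1]
```

Emit:
step_arm(
  angular=[
    [0.3,0,0],
    [0,0,0],
    [0,0,0],
    [0,0,0],
  ],
  xyz=[
    [0,-0.5,2.5],
    [0,0,2.5],
    [0,0,2],
    [0,0,0],
  ],
  claw=[1,1,1,1],
)

```text
time_s: 21.85
tcp_pos: [0.4537, 0.0618, 0.0662]
ee_rot: [1.717, 2.498, 0.22]
contact_force: [-0.3, 0.0, -1.2]
gripper_width: -0.0001
```

```bash
python3 -c "
from h import *
kst([-156,-46.9,65])"
```

```text
t 21.85 bal [-155.6  -47.7   66.2] tool shift [ 0.8 -0.6  1.1] turn [ 0.16  0.17 -0.2 ] F tool [ 0.1 -0.5  1.1]
```

Emit:
step_arm(
  angular=[
    [0,0,0],
    [0,0,0],
  ],
  xyz=[
    [0,0,1],
    [0,0,1],
  ],
  claw=[1,1],
)

```text
time_s: 22.05
tcp_pos: [0.4541, 0.0619, 0.0642]
ee_rot: [1.717, 2.498, 0.22]
contact_force: [-0.6, -0.3, 3.3]
gripper_width: 0.0004
```

```bash
python3 -c "
from h import *
kst([-156,-46.9,65])"
```

```text
t 22.05 bal [-155.2  -47.7   64.2] tool shift [ 0.8 -0.6 -0.9] turn [ 0.17  0.18 -0.2 ] F tool [-0.1 -0.1 -3.4]
```

Emit:
step_arm(
  angular=[
    [0,0,0],
    [0,0,0],
  ],
  xyz=[
    [0,0,1.5],
    [0,0,1.5],
  ],
  claw=[1,1],
)

```text
time_s: 22.25
tcp_pos: [0.4545, 0.0621, 0.0615]
ee_rot: [1.717, 2.498, 0.221]
contact_force: [-1.2, -1.4, 3.6]
gripper_width: -0.0002
```

```bash
python3 -c "
from h import *
kst([-156,-46.9,61])"
```

```text
t 22.25 bal [-154.7  -47.7   61.5] tool shift [ 0.8 -1.4  0.3] turn [ 0.2   0.19 -0.2 ] F tool [-0.9 -1.  -3.9]
```

Emit:
step_arm(
  angular=[
    [0,0,0],
    [0,0,0],
  ],
  xyz=[
    [0,0,1.5],
    [0,0,1.5],
  ],
  claw=[1,1],
)

```text
time_s: 22.45
tcp_pos: [0.4546, 0.0621, 0.061]
ee_rot: [1.714, 2.496, 0.223]
contact_force: [-6.8, -3.0, 29.6]
gripper_width: -0.0003
```

```bash
python3 -c "
from h import *
kst([-156,-46.9,61])"
```

```text
t 22.45 bal [-154.6  -47.7   61. ] tool shift [ 0.8 -1.4 -0.3] turn [ 0.36  0.27 -0.16] F tool [ -0.4  -1.9 -30.5]
```

Hard stop reached, so the key is fully down. I'll release it now.

Emit:
step_arm(
  angular=[
    [0,0,0],
    [0,0,0],
    [0,0,0],
    [0,0,0],
    [0,0,0],
    [0,0,0],
    [0,0,0],
  ],
  xyz=[
    [0,0,-3],
    [0,0,-5],
    [0,0,-12],
    [0,0,-20],
    [0,0,-30],
    [0,0,-30],
    [0,0,-20],
  ],
  claw=[1,1,1,1,1,1,1],
)

```text
time_s: 23.15
tcp_pos: [0.4321, 0.0546, 0.1807]
ee_rot: [1.72, 2.5, 0.217]
contact_force: [0.4, -0.4, -0.6]
gripper_width: 0.0
```

Emit:
step_arm(
  angular=[
    [0,0,0],
    [0,0,0],
    [0,0,0],
    [0,0,0],
    [0,0,0],
  ],
  xyz=[
    [-5,0,-20],
    [-10,0,-20],
    [-20,0,-10],
    [-20,0,0],
    [0,0,0],
  ],
  claw=[1,1,1,1,1],
)

```text
time_s: 23.65
tcp_pos: [0.4438, -0.0012, 0.2353]
ee_rot: [1.713, 2.497, 0.218]
contact_force: [-0.8, 0.7, 0.0]
gripper_width: 0.0
```

```bash
python3 - <<'E'
from h import *
bst()
p,d=arm.grab_frame('scene');cv2.imwrite('pics/s3.png',p[:,:,::-1]);crop('pics/s3.png',160,90,160,170,3.5,'pics/s3c.png')
p,d=arm.grab_frame('top');cv2.imwrite('pics/t3.png',p[:,:,::-1]);crop('pics/t3.png',105,70,130,150,4,'pics/t3c.png')
E
python3 look.py w16
```

```text
t 23.65 bal [-187.6 -102.8  235.3] Fbal [-0.5  1.   0. ] rot err [10.21  0.32 -0.12]
```

View pics/s3c.png

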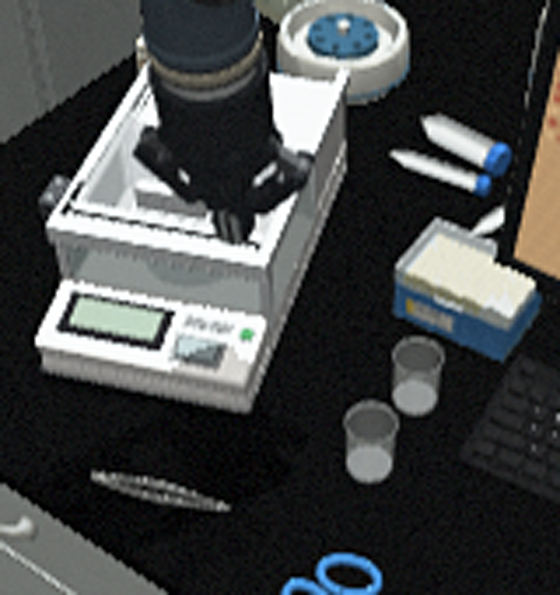

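View pics/t3.png

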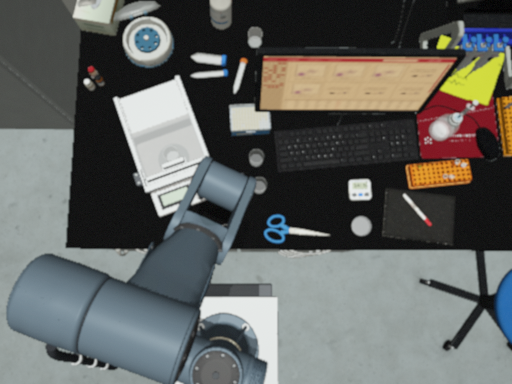

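View pics/w16.png

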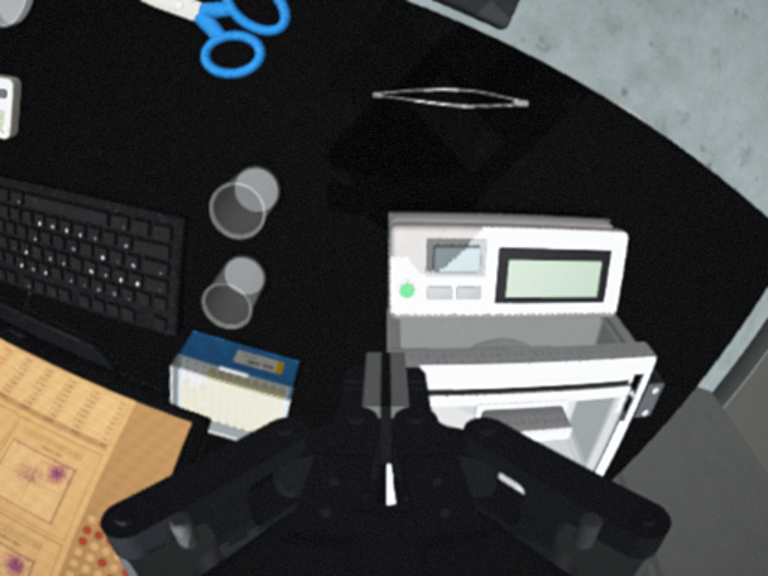

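View pics/t3c.png

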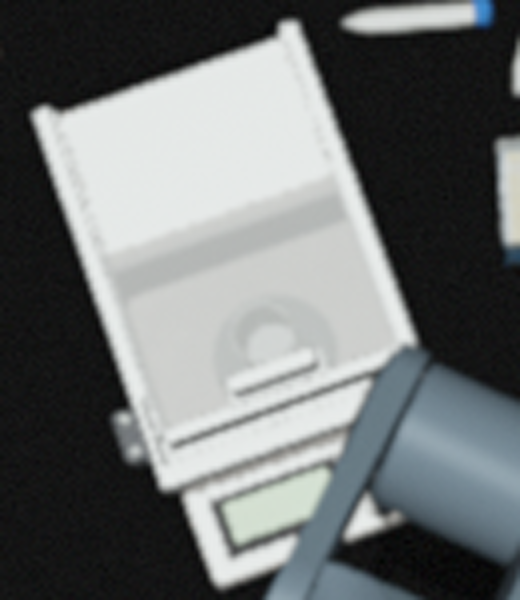

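```bash
python3 -c "
from h import *
bst();print(arm.finish_job())"
```

```text
t 23.8 bal [-189.   -99.7  234.1] Fbal [ 0.2  0.1 -0.3] rot err [10.01  0.1  -0.02]
the job is handed in; nothing more can be done
None
```

The job is done and handed in at about 24 s; no verdict came back.

- **Beaker:** I picked up the rightmost beaker and stood it on the pan. In the last wrist and top views it is upright, near the middle of the pan, with the door shut above it.
- **Door:** I pushed the handle forward slowly. The catch resisted at about 5–6 N, eased, and then the seal bottomed out hard about 7.5 mm further on. The peak reading was about 10 N. After I backed off, the wrist camera put the handle within about 1 mm of where the push ended, and the door edge was against the seal.
- **Tare key:** I pressed the key square to the panel through about 4 mm to its hard stop, then released it. The last step hit the stop at about 30 N, harder than I meant but under the 40 N limit.
- **Other things:** The petri dish and timer are where they started in the top view. The arm ended clear of everything, with contact force near zero.
- **Checks that disagreed:** The top and wrist cameras differed by up to 5 mm on where the balance and beaker were. I used mostly the wrist values, and the contacts with the handle and key came where those predicted.

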